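Thermal check of power modules at setting 6

TASK

Stand each power module in the test-plate bay of its own colour, upright, centred and squared up with the outline, and only when all are in, turn the supply's clicking collar to 6 and leave it there until the measuring is done. Take the thermometer and look with its lens straight at the white patch of the red, then the yellow, then the blue module (one of them may be missing), from 6 to 12 cm off, holding it still on the patch for three seconds each. Finish by laying the thermometer back in its cradle the way round it was, and only then turn the collar back to 0, with the modules still properly in their bays and the other things on the bench left alone.

Things in the scene. Friction and masses are not known exactly. Their poses are not given: they have to be found in the camera images.
- module_red: Loose power module with a red case, alloy cooling fins round its sides and a flat red top: a block 45 mm (x) by 70 mm (y) by 60 mm tall, about 0.25 kg; origin at the centre of its underside, z up. Lift it across its 45 mm width (fingers closing along its x). None if absent from this start.
- patch_red (a point): Centre of the round white measuring patch, 26 mm across, on top of the red module (60 mm above its underside). None if the module is absent.
- bay_red (a point): Centre of the bay outlined in red on the test plate, on the plate's upper face. The painted outline is 65 mm (plate x) by 90 mm (plate y) outside and leaves 53 by 78 mm inside; a brass contact square marks the middle.
- module_yellow: Loose power module with a yellow case, alloy cooling fins round its sides and a flat yellow top: a block 45 mm (x) by 70 mm (y) by 60 mm tall, about 0.25 kg; origin at the centre of its underside, z up. Lift it across its 45 mm width (fingers closing along its x). None if absent from this start.
- patch_yellow (a point): Centre of the round white measuring patch, 26 mm across, on top of the yellow module (60 mm above its underside). None if the module is absent.
- bay_yellow (a point): Centre of the bay outlined in yellow on the test plate, on the plate's upper face. The painted outline is 65 mm (plate x) by 90 mm (plate y) outside and leaves 53 by 78 mm inside; a brass contact square marks the middle.
- module_blue: Loose power module with a blue case, alloy cooling fins round its sides and a flat blue top: a block 45 mm (x) by 70 mm (y) by 60 mm tall, about 0.25 kg; origin at the centre of its underside, z up. Lift it across its 45 mm width (fingers closing along its x). None if absent from this start.
- patch_blue (a point): Centre of the round white measuring patch, 26 mm across, on top of the blue module (60 mm above its underside). None if the module is absent.
- bay_blue (a point): Centre of the bay outlined in blue on the test plate, on the plate's upper face. The painted outline is 65 mm (plate x) by 90 mm (plate y) outside and leaves 53 by 78 mm inside; a brass contact square marks the middle.
- test_plate: Fixed dark steel test plate 170 mm (x) by 400 mm (y), 4 mm thick, origin under its centre on the bench; bays 115 mm apart along its y: red at +y, yellow in the middle, blue at -y. A module sits squared up when its 70 mm side lies along the plate's y (either way round).
- supply: Fixed grey supply box 130 by 130 mm, 50 mm high, with the numbered collar standing on the middle of its top; origin under its centre. It may stand on the left or the right.
- collar (a joint): Angle of the black ribbed collar, rad: 0 at number 0, growing clockwise seen from above, 0.35 per number up to 8 (6 is at 2.10); it clicks into each number (about 0.1 N m), end stops beyond 0 and 8. Its white pointer shows the number on nine ticks on the box top, 20 degrees apart: 0 is the long white tick on the box's +x side, 6 the long green tick.
- collar_grip (a point): Point on the collar's vertical axis at the height to grip, 26 mm above the box top. The collar is 44 mm across and reaches 43 mm above the box top; a 4 mm high pointer nub at its foot sticks out 10 mm on one side.
- cradle: Fixed thermometer cradle: black base 140 by 70 mm, two grey rests (16 mm thick along x) at x = +50 and -50 mm whose tops lie 62 mm above its origin (centre of underside), each with side lips 12 mm high and 40 mm apart. The thermometer lies along its x, lens end to +x. It may stand on the left or the right.
- thermometer: Loose orange hand-held spot thermometer, 0.19 kg: straight handle 130 mm (x) by 28 mm (y) by 32 mm (z), origin at the centre of the handle's underside; a round black head 27 mm across leaves its +x end, bent 45 degrees downwards. Lift it by the dark rubber band in the middle of the handle, fingers closing along its y (between the cradle's rests there is 84 mm of room).
- lens: Lens face at the end of the thermometer's head, 102 mm ahead (+x) of and 26 mm below the thermometer's origin. Its z axis is the line of sight, pointing out of the lens: forward and 45 degrees down.
- solder_spool: Bystander: steel spool 56 mm across, 48 mm tall; origin at the centre of its underside. Leave it alone.
- capacitor_can: Bystander: can with a yellow label, 48 mm across, 75 mm tall; origin at the centre of its underside. Leave it alone.
Not all that is in view belongs to the job. Several things have the shape of the thermometer; the one meant has the colours described above.

How it is judged (in metres and radians):
On the way, in this order (a step that is already met when the one before it is completed fails the run):
1. every module that is present stands released, upright, centred and squared up in the bay of its colour (horizontal distance between module_red and bay_red below 0.018 m and height (world z) of each of module_red, module_yellow, module_blue below 0.011 m and angle between each of module_red, module_yellow, module_blue's own z axis and vertical below 0.12 rad and angle between the y axis of each of module_red, module_yellow, module_blue and the y axis of test_plate, either way round below 0.22 rad and linear speed of each of module_red, module_yellow, module_blue below 0.02 m/s and horizontal distance between module_yellow and bay_yellow below 0.018 m and horizontal distance between module_blue and bay_blue below 0.018 m and contact force between the fingers and module_red below 0.2 N and contact force between the fingers and module_yellow below 0.2 N and contact force between the fingers and module_blue below 0.2 N), for 0.3 s.
2. the collar is set to 6 (value of joint collar between 1.98 and 2.22 rad), for 0.3 s.
3. the thermometer's line of sight stays within 12 mm of the middle of the red module's white patch, from 60 to 120 mm off, for 2 s (z of patch_red in the frame of lens between 0.06 and 0.12 m and x of patch_red in the frame of lens between -0.012 and 0.012 m and y of patch_red in the frame of lens between -0.012 and 0.012 m), for 2 s.
4. the thermometer's line of sight stays within 12 mm of the middle of the yellow module's white patch, from 60 to 120 mm off, for 2 s (z of patch_yellow in the frame of lens between 0.06 and 0.12 m and x of patch_yellow in the frame of lens between -0.012 and 0.012 m and y of patch_yellow in the frame of lens between -0.012 and 0.012 m), for 2 s.
5. the thermometer's line of sight stays within 12 mm of the middle of the blue module's white patch, from 60 to 120 mm off, for 2 s (z of patch_blue in the frame of lens between 0.06 and 0.12 m and x of patch_blue in the frame of lens between -0.012 and 0.012 m and y of patch_blue in the frame of lens between -0.012 and 0.012 m), for 2 s.
6. the thermometer lies released in its cradle again, the collar still at 6 (all of step 2 and x of thermometer in the frame of cradle between -0.025 and 0.025 m and y of thermometer in the frame of cradle between -0.012 and 0.012 m and z of thermometer in the frame of cradle between 0.056 and 0.067 m and x of lens in the frame of cradle above 0.05 m and linear speed of thermometer below 0.02 m/s and contact force between the fingers and thermometer below 0.2 N), for 0.2 s.
At the end, for the whole second after the job is handed in: Every module present stands upright and at rest in the bay of its colour, centre within 18 mm, squared up within 0.22 rad; the thermometer lies at rest on both rests of its cradle, lens end to the cradle's +x (within 25 mm along, 12 mm across, 5 mm in height); the collar is at 0 within 0.12 rad (horizontal distance between module_red and bay_red below 0.018 m and height (world z) of each of module_red, module_yellow, module_blue below 0.011 m and angle between each of module_red, module_yellow, module_blue's own z axis and vertical below 0.12 rad and angle between the y axis of each of module_red, module_yellow, module_blue and the y axis of test_plate, either way round below 0.22 rad and linear speed of each of module_red, module_yellow, module_blue, thermometer below 0.02 m/s and horizontal distance between module_yellow and bay_yellow below 0.018 m and horizontal distance between module_blue and bay_blue below 0.018 m and x of thermometer in the frame of cradle between -0.025 and 0.025 m and y of thermometer in the frame of cradle between -0.012 and 0.012 m and z of thermometer in the frame of cradle between 0.056 and 0.067 m and x of lens in the frame of cradle above 0.05 m and value of joint collar between -0.12 and 0.12 rad); the robot touches nothing.
It fails at once if a bystander is moved more than 30 mm (distance of any of solder_spool, capacitor_can from where it was at the start of the episode above 0.03 m).
Of module_red, module_yellow, module_blue only 2 to 3 are there at a start; the rules pass over those that are not, and their reading is None.
At some moment in a run one of module_red, module_yellow, module_blue may be knocked a few centimetres aside while the robot is not near it.
It also fails if it takes over 210 s, if anything falls off the work surface, if the arm or the gripper's body presses on something with over 40 N, if the wrist force passes 120 N, or if a joint passes its speed limit or range.

ROBOT

A 7-joint arm with a two-finger parallel gripper is mounted at the origin on the work surface. World frame = base frame: x ahead of the robot, y to its left, z up, the work surface at z = 0. Lengths are in mm, angles in degrees, forces in N, time in s.
With the tool pointing down it reaches from about 400 to 925 mm from the base axis. Payload 4.1 kg.
Tool frame: the origin (TCP) lies midway between the tips of the shut fingers; the grasp point (between the pads) lies 19 mm behind it (r.grasp_offset is the distance from the TCP to the grasp point, in mm); z points along the fingers, y is the line along which they close (so a half turn about z gives the same grasp; the last joint's range is limited). The gripper opens to 85 mm and grips with 20 to 120 N. Pads are 22 mm wide; open, the fingers measure 114 mm over their backs; the gripper's body (76 mm by 85 mm) begins 54 mm behind the grasp point. The pads swing forward as they close: fully open they stand 13 mm farther back than shut.
Start: joints at [69.099, 22.827, 2.584, 88.041, -1.071, 69.15, -2.905], TCP at [170.779, -627.199, 231.347] pointing down, gripper open.
Joint ranges: [-161.44, 161.44], [-28.35, 127.94], [-78.24, 83.42], [0, 140.83], [-78.03, 258.03], [13.02, 114.36], [-168.23, 168.23]. Speed limits (degrees/s): [147.25, 147.25, 180, 180, 180, 180, 180].

INTERFACE

Orientations are given as a 3x3 rotation matrix whose columns are the frame's x, y, z axes.
In Python, from workcell import r gives the robot as it stands. The module is installed in compiled form; this text tells all that it offers.
- The arm moves only by the shell command python3 -m crank 'ROWS' [FORCE]. ROWS is JSON, a list of rows, each a list of 3 entries, a list of its own where there are three numbers: the closure, from 0 (fully open) to 1 (shut), then the shift along the tool's x, y, z as a fraction of full scale, then the turn, a rotation vector about the tool's x, y, z as a fraction of full scale. A call has 1 to 8 rows; each row is the pose to reach, as a shift and turn from the pose commanded when the call began, along the tool's axes at that moment; what a row does not reach only later rows make up. Full scale, the value 1, is 0.1 m for a shift and 90 degrees for a turn. A row lasts 1/10 s, in which the tool goes at most 50 mm and 8.59 degrees, less where a joint would pass 70% of its speed; a pose out of reach is approached as far as the arm can. A call with a number of a shift or a turn outside -1 to 1 is refused whole. A call with a gripper value outside its range is refused whole. The fingers move at their own pace and stop on an object; FORCE is the grip in N (left out, the last holds). Time passes only in rows, so rows that repeat a pose let the fingers close. It gives the time, the measured TCP pose, the force, the opening and the grip force at its end, in the units of the state.
- r.read_state(): the state, without advancing time (a new reading comes with each control period).
- r.camera(name): name is "scene" or "side" or "wrist"; returns a dict with "image" (420x560x3 uint8, red, green, blue), "camera_matrix" (3x3 intrinsics, pixels), "rvec" (rotation vector, rad) and "tvec" (3), from world to camera coordinates, as OpenCV has them. Camera axes: x right, y down, z forward; pixel columns grow to the right and rows downward; lengths in mm; the calibration is good to about 2 mm. A picture is of the moment at which its call begins. There is no depth.
- r.sign_off(): hands the job in; it is judged then, once.
Trained networks look in a picture, given as the dict that the camera call returned (one of the last four; its "shot" number tells which), for a name from the list of things; names that differ only in an ending like _2 or _b are one class to them, and where a whole thing is asked for, a point or a joint stands for the part that bears it (a point fixed in the world has none). Each returns a list of dicts, best first, with "conf" (0 to 1); they miss things now and then, are a little off and sometimes report something else, mostly with a low value. They report only what shows in the picture. A call takes as long as a camera call. They do not tell look-alikes from the thing itself.
- r.cut_out(picture, query): "pixels" (420x560 bool, what is visible of it) and "extent" ([centre column, centre row, width, height] in pixels, round what is visible of it).
The state is a dict: "clock": time; "joints": joint angles; "qd": joint speeds; "joint_efforts": joint torques, N m; "ee_pos": TCP position; "orientation": TCP orientation; "ft_force": force on the tool from outside, world axes, zero at the start; "moment": the same for the moment, N m; "finger_gap": finger opening in mm; "finger_force": force on a finger pad.
Only numpy, scipy, OpenCV 4.12 (cv2) and the standard library are available. Lean on these libraries where they do the work, as an engineer would, in place of code of your own. Each camera call takes 0.05 s, during which the arm holds its last target. There are 200 camera calls.

## Working session

There is one attempt and no reset: what is moved stays moved. The work goes in short steps, Python scripts to look and compute and a shell command to move; the robot and the scene stay as the last step left them, time stands still between calls to the robot, and variables do not carry over. Pictures are saved under pics/ and viewed, at most 14 in all, crops included, and the job is handed in when it is done.

```bash
mkdir -p pics; cat > h.py <<'E'
import numpy as np, cv2
from workcell import r
def P(c):
    R=cv2.Rodrigues(np.array(c["rvec"],float))[0]; return np.array(c["camera_matrix"],float),R,np.array(c["tvec"],float).reshape(3)
def ray(c,uv):
    K,R,t=P(c); d=R.T@np.linalg.inv(K)@np.array([uv[0],uv[1],1.]); return -R.T@t,d/np.linalg.norm(d)
def at_z(c,uv,z):
    o,d=ray(c,uv); return o+d*(z-o[2])/d[2]
def proj(c,X):
    K,R,t=P(c); p=K@(R@np.array(X,float)+t); return p[:2]/p[2]
def tri(obs):
    A=np.zeros((3,3));b=np.zeros(3);L=[]
    for c,uv in obs:
        o,d=ray(c,uv);M=np.eye(3)-np.outer(d,d);A+=M;b+=M@o;L.append((o,M))
    X=np.linalg.solve(A,b); return X,[float(np.linalg.norm(M@(X-o))) for o,M in L]
def save(c,n): cv2.imwrite("pics/"+n+".png",cv2.cvtColor(c["image"],cv2.COLOR_RGB2BGR))
E
python3 - <<'E'
from h import *
for n in ["scene","side","wrist"]:
    c=r.camera(n);save(c,n+"0");print(n,ray(c,(280,210)))
    if n!="wrist":
      for q in "module_red module_yellow module_blue test_plate supply collar cradle thermometer solder_spool capacitor_can".split():
        print(q,[(round(d["conf"],2),[round(float(x)) for x in d["extent"]]) for d in r.cut_out(c,q)[:3]])
s=r.read_state();print(s)
E
```

```text
scene (array([ 951.884263  , -352.55109722,  898.93010763]), array([-0.47279998,  0.35729731, -0.80548049]))
module_red [(0.24, [268, 221, 33, 33])]
module_yellow [(0.84, [269, 219, 32, 34]), (0.45, [149, 292, 25, 26])]
module_blue [(0.83, [318, 187, 33, 30])]
test_plate [(0.9, [308, 280, 154, 133])]
supply [(0.91, [155, 302, 75, 78])]
collar [(0.88, [150, 291, 27, 28]), (0.74, [318, 188, 32, 38])]
cradle [(0.81, [369, 170, 43, 40]), (0.36, [268, 220, 32, 28])]
thermometer [(0.81, [378, 164, 45, 42]), (0.6, [311, 141, 50, 20])]
solder_spool []
capacitor_can [(0.67, [410, 218, 21, 30]), (0.4, [150, 292, 22, 27])]
side (array([ -35.38540765, 1011.18699812,  782.06309009]), array([ 0.37750683, -0.75330764, -0.53853151]))
module_red []
module_yellow [(0.78, [290, 219, 28, 31]), (0.16, [276, 163, 19, 11])]
module_blue [(0.59, [261, 258, 30, 42])]
test_plate [(0.81, [225, 216, 118, 83])]
supply [(0.57, [335, 165, 50, 37]), (0.46, [142, 256, 29, 40]), (0.22, [226, 216, 121, 83])]
collar [(0.62, [336, 151, 16, 13]), (0.46, [226, 216, 118, 86]), (0.29, [205, 308, 69, 41])]
cradle [(0.85, [206
[... 494 characters left out ...]
), 'qd': array([-0.00349678,  0.02729807,  0.09950968, -0.0203563 ,  0.04294584,
       -0.01296587, -0.06819435]), 'joint_efforts': array([ 5.97352864e-04, -4.75017929e+01,  1.36306889e+00, -2.54522645e+01,
        1.13733913e-02,  1.00898087e-03, -7.71724785e-06]), 'ee_pos': array([ 170.78328035, -627.20434582,  231.37780591]), 'orientation': array([[ 9.64856876e-01,  2.62775964e-01,  2.91752994e-05],
       [ 2.62775966e-01, -9.64856863e-01, -1.63319893e-04],
       [-1.47665546e-05,  1.65246889e-04, -9.99999986e-01]]), 'ft_force': array([-0.49733196, -0.06922867,  0.5035843 ]), 'moment': array([-0.00047699,  0.00071939,  0.03233273]), 'finger_force': 0.0, 'finger_gap': 85.32254426247617}
```

View pics/scene0.png

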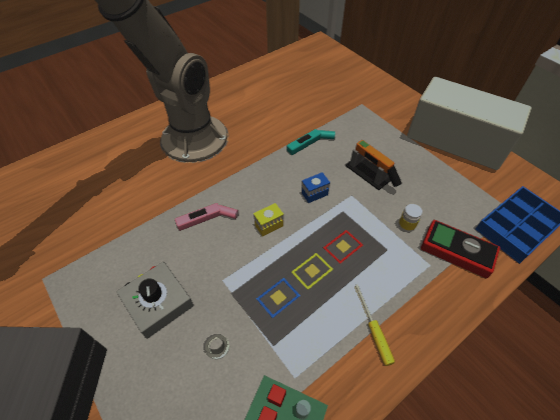

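View pics/side0.png

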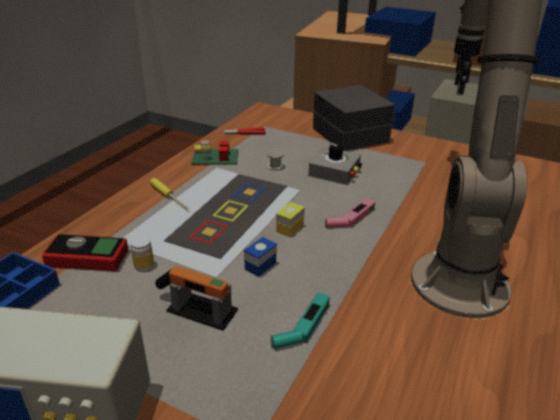

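The scene view shows yellow (269,219) and blue (317,187) modules and no red one. The plate is at (308,275), the supply at (155,300), and the orange thermometer in its cradle at (373,165). The pink and teal ones are look-alikes.

```bash
cat >> h.py <<'E'
def rect(c,mask,z):
    """min-area rect in world plane z of mask pixels: centre, size, angle of long side (deg)"""
    n,l,s,_=cv2.connectedComponentsWithStats(mask.astype(np.uint8))
    if n<2: return None
    k=1+np.argmax(s[1:,4]); cs,_=cv2.findContours((l==k).astype(np.uint8),0,1)
    pts=np.array([at_z(c,p[0],z)[:2] for p in cs[0]],np.float32)
    (cx,cy),(w,h),_=R=cv2.minAreaRect(pts); b=cv2.boxPoints(R); e=[b[1]-b[0],b[2]-b[1]]; L=max(e,key=np.linalg.norm)
    return [round(float(v),1) for v in (cx,cy,max(w,h),min(w,h),np.degrees(np.arctan2(L[1],L[0]))%180)]
def hsv(c): return cv2.cvtColor(c["image"],cv2.COLOR_RGB2HSV)
E
python3 - <<'E'
from h import *
cs={n:r.camera(n) for n in ("scene","side")}
for n,uv in dict(bayR=(343,247),bayY=(312,271),bayB=(278,298)).items(): print(n,at_z(cs["scene"],uv,4).round())
for n,uv in dict(bayR=(208,233),bayY=(231,211),bayB=(250,192)).items(): print(n,at_z(cs["side"],uv,4).round())
c,d=cs["scene"],cs["side"]
for n,a,b in [("yel",(269,213),(291,211)),("blue",(316,181),(262,244)),("collar",(150,284),(336,148)),("thband",(374,157),(203,281)),("spool",(216,345),(275,160)),("can",(412,210),(143,243))]: 
  print(n,[np.round(v,1) for v in tri([(c,a),(d,b)])])
for q,s in [("test_plate",4),("supply",50)]:
  for n,c in cs.items():
    m=r.cut_out(c,q); print(q,n,rect(c,m[0]["pixels"],s) if m else 0)
E
```

```text
bayR [631. 104.   4.]
bayY [635. -10.   4.]
bayB [ 640. -125.    4.]
bayR [625. 113.   4.]
bayY [629.  -7.   4.]
bayB [ 634. -123.    4.]
yel [array([446.1, -10.1,  57.6]), array([1.8, 1.8])]
blue [array([439.7, 161.7,  63.9]), array([3.3, 3.3])]
collar [array([ 461.2, -361.1,   88.6]), array([0., 0.])]
thband [array([479.9, 350.5,  76.3]), array([5.9, 5.9])]
spool [array([ 649.7, -310.6,   22.7]), array([1.1, 1.1])]
can [array([681.5, 295.9,  69.9]), array([1.9, 1.9])]
test_plate scene [632.6, -8.8, 401.1, 170.4, 92.5]
test_plate side [629.7, -5.8, 401.5, 170.6, 92.2]
supply scene [475.2, -369.1, 155.7, 130.2, 1.4]
supply side [449.6, -347.8, 249.8, 152.9, 92.7]
```

```bash
cat >> h.py <<'E'
def plan(x,y,z,yaw=None,n=None):
    """yaw: wanted direction of tool x (deg, world). Prints turn (frac) about tool z first, then shift in turned tool frame"""
    s=r.read_state();R=s["orientation"];p=s["ee_pos"];y0=np.degrees(np.arctan2(R[1,0],R[0,0]))
    d=0 if yaw is None else (yaw-y0+180)%360-180
    Rz=cv2.Rodrigues(np.array([0,0,np.radians(d)]))[0]@R; v=Rz.T@(np.array([x,y,z])-p)/100
    n=n or int(np.ceil(np.abs(v).max()-1e-3)); print("pos",p.round(1),"yaw",y0.round(1),"j7",s["joints"][6].round(),"turn z",round(-d/90,3),"shift/100",v.round(3),"=%d x"%n,(v/max(n,1)).round(3),"F",s["ft_force"].round(1),"gap",s["finger_gap"].round(1))
E
python3 -c "
from h import *
plan(480,40,330,92.3)
print(P(r.camera('wrist'))[0])"
```

```text
Traceback (most recent call last):
  File "h.py", line 31, in plan
    n=n or int(np.ceil(np.abs(v).max()-1e-3)); print("pos",p.round(1),"yaw",y0.round(1),"j7",s["joints"][6].round(),"turn z",round(-d/90,3),"shift/100",v.round(3),"=%d x"%n,(v/max(n,1)).round(3),"F",s["ft_force"].round(1),"gap",s["finger_gap"].round(1))
                                                                                                                                                                                                                                    ^^^^^^^^^^^^^^^^^^^^^
AttributeError: 'float' object has no attribute 'round'
```

```bash
sed -i 's/s\["finger_gap"\].round(1)/round(s["finger_gap"],1)/' h.py
python3 -c "
from h import *
plan(480,40,330,92.3)
print(P(r.camera('wrist'))[0])"
```

```text
pos [ 170.8 -627.2  231.3] yaw 15.2 j7 -3.0 turn z -0.856 shift/100 [ 6.543  3.358 -0.987] =7 x [ 0.935  0.48  -0.141] F [ 0.2  0.6 -0.7] gap 85.7
[[370.5248979   0.        279.8938529]
 [  0.        370.5248979 209.9709579]
 [  0.          0.          1.       ]]
```

```bash
python3 -m crank '[[0,[0,0,-0.5],[0,0,-0.1]],[0,[0,0,-0.987],[0,0,-0.19]],[0,[0,0,-0.987],[0,0,-0.28]],[0,[0,0,-0.987],[0,0,-0.37]],[0,[0,0,-0.987],[0,0,-0.43]]]'
python3 -m crank '[[0,[0,0,0],[0,0,-0.09]],[0,[0,0,0],[0,0,-0.18]],[0,[0,0,0],[0,0,-0.27]],[0,[0,0,0],[0,0,-0.36]],[0,[0,0,0],[0,0,-0.426]]]'
python3 -m crank '[[0,[0.4,0.3,0],[0,0,0]],[0,[0.8,0.6,0],[0,0,0]],[0,[0.93,0.8,0],[0,0,0]]]'
python3 -m crank '[[0,[0.4,0.3,0],[0,0,0]],[0,[0.8,0.6,0],[0,0,0]],[0,[0.93,0.8,0],[0,0,0]]]'
python3 -m crank '[[0,[0.4,0.3,0],[0,0,0]],[0,[0.8,0.6,0],[0,0,0]],[0,[0.93,0.8,0],[0,0,0]]]'
python3 -m crank '[[0,[0.4,0.3,0],[0,0,0]],[0,[0.8,0.6,0],[0,0,0]],[0,[0.93,0.8,0],[0,0,0]]]'
python3 -m crank '[[0,[0.45,0,0],[0,0,0]],[0,[0.9,0,0],[0,0,0]],[0,[0.93,0,0],[0,0,0]]]'
python3 -m crank '[[0,[0.45,0,0],[0,0,0]],[0,[0.9,0,0],[0,0,0]],[0,[0.93,0,0],[0,0,0]]]'
python3 -m crank '[[0,[0.45,0,0],[0,0,0]],[0,[0.9,0,0],[0,0,0]],[0,[0.93,0,0],[0,0,0]],[0,[0.93,0,0],[0,0,0]]]'
python3 - <<'E'
from h import *
plan(480,40,330,92.3)
c=r.camera("wrist");save(c,"w1")
H=hsv(c)
for q in ["module_yellow","module_blue","test_plate"]:
  for m in r.cut_out(c,q)[:2]: print(q,round(m["conf"],2),np.round(m["extent"]),rect(c,m["pixels"],60 if q[0]=='m' else 4))
E
```

```text
clock: 2.0
ee_pos: [170.8, -627.3, 330.6]
orientation: [[0.585, 0.811, 0.0], [0.811, -0.585, -0.001], [-0.001, 0.001, -1.0]]
ft_force: [0.1, 1.1, -0.3]
finger_gap: 85.2
finger_force: 0.0
clock: 2.5
ee_pos: [170.7, -627.2, 330.0]
orientation: [[-0.044, 0.999, 0.0], [0.999, 0.044, -0.0], [-0.0, 0.0, -1.0]]
ft_force: [0.8, 0.5, -0.2]
finger_gap: 85.5
finger_force: 0.0
clock: 2.8
ee_pos: [250.0, -527.1, 330.6]
orientation: [[-0.044, 0.999, 0.001], [0.999, 0.044, 0.001], [0.001, 0.001, -1.0]]
ft_force: [1.4, -0.2, -0.2]
finger_gap: 85.5
finger_force: 0.0
clock: 3.1
ee_pos: [326.3, -430.3, 330.7]
orientation: [[-0.045, 0.999, 0.001], [0.999, 0.045, 0.001], [0.001, 0.001, -1.0]]
ft_force: [0.7, -1.0, 0.6]
finger_gap: 85.3
finger_force: 0.0
clock: 3.4
ee_pos: [402.3, -333.8, 330.8]
orientation: [[-0.046, 0.999, 0.002], [0.999, 0.046, 0.001], [0.001, 0.002, -1.0]]
ft_force: [0.4, -0.1, 0.4]
finger_gap: 85.3
finger_force: 0.0
clock: 3.7
ee_pos: [478.1, -237.1, 330.7]
orientation: [[-0.047, 0.999, 0.002], [0.999, 0.047, 0.001], [0.001, 0.002, -1.0]]
ft_force: [0.2, -1.1, -0.5]
finger_gap: 85.4

[... 229 characters left out ...]
-50.3, 330.8]
orientation: [[-0.05, 0.999, 0.001], [0.999, 0.05, 0.001], [0.001, 0.002, -1.0]]
ft_force: [0.7, -0.2, -0.7]
finger_gap: 85.4
finger_force: 0.0
clock: 4.7
ee_pos: [464.7, 36.7, 330.3]
orientation: [[-0.043, 0.999, 0.001], [0.999, 0.043, -0.001], [-0.001, 0.001, -1.0]]
ft_force: [-0.0, -1.1, -0.7]
finger_gap: 85.3
finger_force: 0.0
pos [464.7  36.7 330.3] yaw 92.4 j7 -8.0 turn z 0.002 shift/100 [0.027 0.154 0.003] =1 x [0.027 0.154 0.003] F [-0.  -1.1 -0.7] gap 85.3
module_yellow 0.95 [262. 198.  45.  70.] [447.4, -5.8, 81.2, 44.4, 84.5]
module_blue 0.95 [257.  38.  58.  77.] [438.5, 166.2, 72.4, 46.2, 79.0]
test_plate 0.56 [417. 171. 163. 297.] [630.6, -7.1, 397.5, 170.7, 92.4]
```

View pics/w1.png

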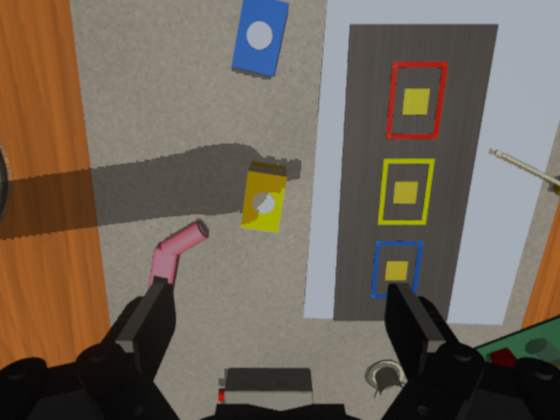

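The wrist view shows yellow's patch at (265,203) and blue's at (259,36). The brass squares are at (416,101) red, (405,193) yellow and (396,271) blue.

```bash
python3 - <<'E'
from h import *
c=r.camera("wrist")
for n,uv in dict(bR=(416,101.5),bY=(405.5,192.5),bB=(396.5,270.5)).items(): print(n,at_z(c,uv,4).round(1))
for n,uv in dict(yel=(264.5,203),blue=(259.5,35.5)).items(): print(n,at_z(c,uv,60).round(1))
H=hsv(c)
m=(abs(H[...,0].astype(int)-28)<6)&(H[...,1]>150)&(H[...,2]>60); m[:,300:]=0; print(rect(c,m,60))
m=cv2.morphologyEx(((H[...,0]>105)&(H[...,0]<125)&(H[...,1]>150)&(H[...,2]>90)).astype(np.uint8),2,np.ones((3,3)));print(rect(c,m,60))
for p in [(286,178),(279,232),(241,228)]: print(at_z(c,p,60).round(1))
cv2.imwrite("pics/crop.png",cv2.resize(cv2.cvtColor(c["image"][150:245,220:310],4),None,fx=6,fy=6))
plan(447,-8,250,None)
E
```

```text
bR [627.9 103.2   4. ]
bY [632.  -11.6   4. ]
bB [ 636.2 -126.3    4. ]
yel [449.1 -15.   60. ]
blue [439.8 162.9  60. ]
[447.7, -11.5, 70.0, 44.4, 83.6]
[439.1, 165.3, 69.2, 44.1, 79.7]
[472.9  15.9  60. ]
[467.3 -50.9  60. ]
[421.7 -47.4  60. ]
pos [464.9  34.3 329.8] yaw 92.1 j7 -8.0 turn z 0.0 shift/100 [-0.416 -0.194  0.798] =1 x [-0.416 -0.194  0.798] F [ 0.7 -0.9 -0.1] gap 85.3
```

View pics/crop.png

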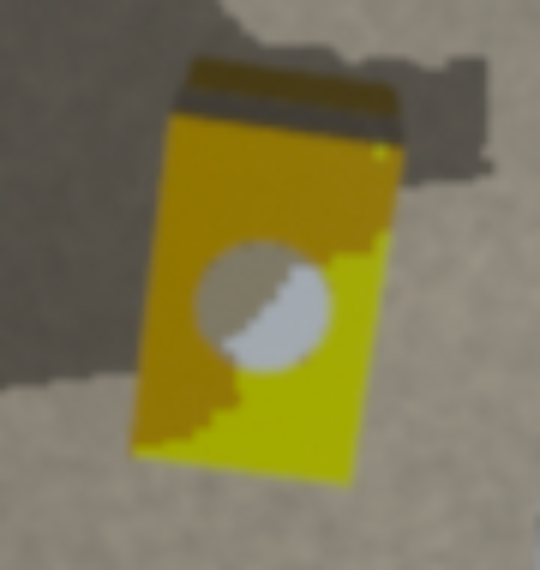

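```bash
python3 -m crank '[[0,[-0.25,-0.1,0.35],[0,0,0.05]],[0,[-0.464,-0.187,0.7],[0,0,0.09]],[0,[-0.464,-0.187,1],[0,0,0.09]],[0,[-0.464,-0.187,1],[0,0,0.09]]]' >/dev/null
python3 -m crank '[[0,[0,0,0.4],[0,0,0]],[0,[0,0,0.6],[0,0,0]],[0,[0,0,0.6],[0,0,0]],[0,[0,0,0.6],[0,0,0]]]'
python3 - <<'E'
from h import *
c=r.camera("wrist");save(c,"w2")
H=hsv(c)
m=(abs(H[...,0].astype(int)-28)<6)&(H[...,1]>150)&(H[...,2]>60); 
print(rect(c,m,60)); plan(448,-13,20,84)
E
```

```text
clock: 5.75
ee_pos: [449.2, -10.9, 171.5]
orientation: [[0.101, 0.995, 0.002], [0.995, -0.101, 0.0], [0.0, 0.002, -1.0]]
ft_force: [0.7, 0.2, 0.7]
finger_gap: 85.7
finger_force: 0.0
[447.5, -12.0, 70.0, 45.1, 84.1]
pos [449.6 -11.  171.9] yaw 84.2 j7 -16.0 turn z 0.002 shift/100 [-0.022 -0.019  1.519] =2 x [-0.011 -0.01   0.76 ] F [1.  0.1 1. ] gap 85.3
```

View pics/w2.png

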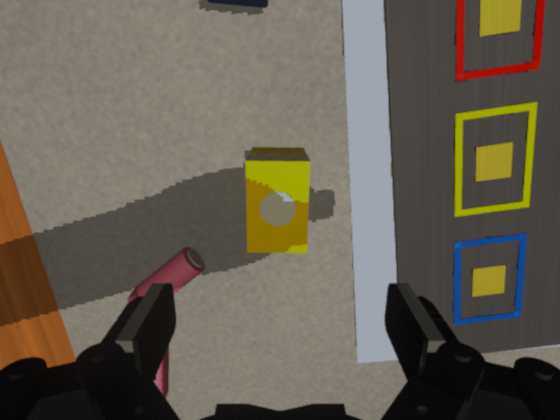

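Yellow is centred under the tool at (277,205) and squared with it; descend and grip.

```bash
python3 -m crank '[[0,[-0.01,-0.02,0.4],[0,0,0]],[0,[-0.01,-0.02,0.8],[0,0,0]],[0,[-0.01,-0.02,0.9],[0,0,0]]]' 40 >/dev/null
python3 -m crank '[[0,[0,0,0.3],[0,0,0]],[0,[0,0,0.62],[0,0,0]],[0,[0,0,0.62],[0,0,0]],[1,[0,0,0.62],[0,0,0]],[1,[0,0,0.62],[0,0,0]],[1,[0,0,0.62],[0,0,0]],[1,[0,0,0.62],[0,0,0]],[1,[0,0,0.62],[0,0,0]]]'
python3 -m crank '[[1,[0,0,0],[0,0,0]],[1,[0,0,0],[0,0,0]],[1,[0,0,-0.3],[0,0,0]],[1,[0,0,-0.6],[0,0,0]],[1,[0,0,-0.6],[0,0,0]],[1,[0,0,-0.6],[0,0,0]]]' 
python3 - <<'E'
from h import *
c=r.camera("wrist");save(c,"w3")
plan(631.5,-10.5,81,92.4)
E
```

```text
clock: 6.9
ee_pos: [447.6, -12.0, 20.0]
orientation: [[0.102, 0.995, 0.004], [0.995, -0.102, -0.001], [-0.001, 0.004, -1.0]]
ft_force: [-0.2, -0.6, 7.1]
finger_gap: 44.3
finger_force: 40.7
clock: 7.5
ee_pos: [446.2, -12.3, 78.9]
orientation: [[0.102, 0.995, 0.002], [0.995, -0.102, -0.001], [-0.001, 0.002, -1.0]]
ft_force: [-0.1, 0.6, -2.3]
finger_gap: 44.3
finger_force: 42.4
pos [445.3 -12.3  77.9] yaw 84.2 j7 -23.0 turn z -0.092 shift/100 [-0.06   1.861 -0.031] =2 x [-0.03   0.931 -0.016] F [-0.4  0.4 -1.6] gap 44.3
```

```bash
python3 -m crank '[[1,[0,0,0],[0,0,-0.05]],[1,[0,0,0],[0,0,-0.092]],[1,[0,0,0],[0,0,-0.092]]]' >/dev/null
python3 -m crank '[[1,[-0.02,0.4,0],[0,0,0]],[1,[-0.03,0.8,0],[0,0,0]],[1,[-0.03,0.93,0],[0,0,0]]]' >/dev/null
python3 -m crank '[[1,[-0.02,0.4,0],[0,0,0]],[1,[-0.03,0.8,0],[0,0,0]],[1,[-0.03,0.93,0],[0,0,0]],[1,[-0.03,0.93,0],[0,0,0]],[1,[-0.03,0.93,0],[0,0,0]]]' 
python3 - <<'E'
from h import *
plan(631.5,-9.5,25.5,92.4)
c=r.camera("wrist");save(c,"w3")
H=hsv(c)
m=(abs(H[...,0].astype(int)-28)<6)&(H[...,1]>150)&(H[...,2]>60); 
print(rect(c,m,r.read_state()["ee_pos"][2]-20+60))
E
```

```text
clock: 8.65
ee_pos: [630.0, -9.8, 76.6]
orientation: [[-0.043, 0.999, -0.004], [0.999, 0.043, -0.0], [-0.0, -0.004, -1.0]]
ft_force: [-0.1, 0.0, -2.5]
finger_gap: 44.8
finger_force: 42.5
pos [630.   -9.8  76.6] yaw 92.4 j7 -19.0 turn z 0.0 shift/100 [0.003 0.017 0.511] =1 x [0.003 0.017 0.511] F [-0.1  0.  -2.5] gap 44.8
[630.5, -4.9, 62.8, 45.2, 92.2]
```

View pics/w3.png

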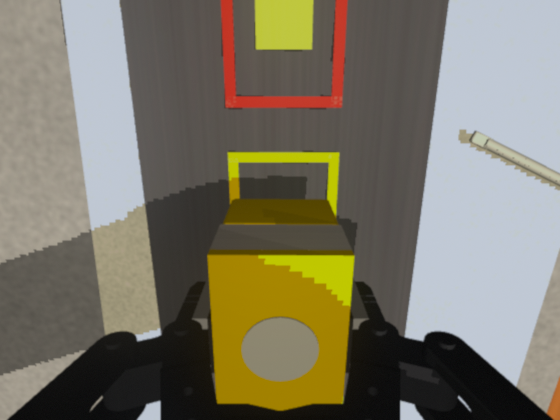

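```bash
python3 - <<'E'
from h import *
c=r.camera("wrist")
for p in [(228,152),(339,152),(225,108),(343,106),(284.5,49)]: print(p,at_z(c,p,4).round(1))
print(at_z(c,(280.5,349),116).round(1))
E
```

```text
(228, 152) [597.8  34.7   4. ]
(339, 152) [662.5  37.5   4. ]
(225, 108) [596.2  59.4   4. ]
(343, 106) [662.2  63.4   4. ]
(284.5, 49) [628.1  91.3   4. ]
[630.7 -10.9 116. ]
```

```bash
python3 -m crank '[[1,[0.01,0.01,0.25],[0,0,0]],[1,[0.01,0.01,0.4],[0,0,0]],[1,[0.01,0.01,0.48],[0,0,0]],[1,[0.01,0.01,0.51],[0,0,0]],[1,[0.01,0.01,0.51],[0,0,0]],[1,[0.01,0.01,0.51],[0,0,0]]]' 
python3 -m crank '[[0,[0,0,0],[0,0,0]],[0,[0,0,0],[0,0,0]],[0,[0,0,0],[0,0,0]],[0,[0,0,0],[0,0,0]],[0,[0,0,-0.3],[0,0,0]],[0,[0,0,-0.7],[0,0,0]],[0,[0,0,-1],[0,0,0]],[0,[0,0,-1],[0,0,0]]]' 
python3 - <<'E'
from h import *
plan(439.5,164,170,79.7)
c=r.camera("wrist");save(c,"w4")
H=hsv(c)
m=(abs(H[...,0].astype(int)-28)<6)&(H[...,1]>150)&(H[...,2]>60); 
print(rect(c,m,64))
E
```

```text
clock: 9.35
ee_pos: [633.4, -8.8, 27.7]
orientation: [[-0.043, 0.999, 0.001], [0.999, 0.043, -0.0], [-0.0, 0.001, -1.0]]
ft_force: [0.1, -0.0, -1.7]
finger_gap: 44.8
finger_force: 42.5
clock: 10.15
ee_pos: [636.4, -8.2, 132.3]
orientation: [[-0.043, 0.999, 0.01], [0.999, 0.043, 0.0], [-0.0, 0.01, -1.0]]
ft_force: [0.0, 0.2, 1.4]
finger_gap: 85.6
finger_force: 0.0
pos [636.4  -8.2 132.3] yaw 92.4 j7 -17.0 turn z 0.142 shift/100 [ 1.342 -2.241 -0.399] =3 x [ 0.447 -0.747 -0.133] F [0.  0.2 1.4] gap 85.6
[632.4, 0.6, 89.3, 51.2, 92.4]
```

```bash
python3 -m crank '[[0,[0.3,-0.32,-0.2],[0,0,0]],[0,[0.6,-0.64,-0.2],[0,0,0]],[0,[0.9,-0.95,-0.2],[0,0,0]]]' >/dev/null
python3 -m crank '[[0,[0.3,-0.32,-0.2],[0,0,0.07]],[0,[0.6,-0.64,-0.2],[0,0,0.142]],[0,[0.9,-0.95,-0.2],[0,0,0.142]],[0,[0.9,-0.95,-0.2],[0,0,0.142]],[0,[0.9,-0.95,-0.2],[0,0,0.142]],[0,[0.9,-0.95,-0.2],[0,0,0.142]]]'
python3 - <<'E'
from h import *
plan(439.5,164,170,79.7)
c=r.camera("wrist");save(c,"w4")
for m in r.cut_out(c,"module_blue")[:2]: print(m["conf"],m["extent"])
H=hsv(c)
m=cv2.morphologyEx(((H[...,0]>105)&(H[...,0]<125)&(H[...,1]>150)&(H[...,2]>60)).astype(np.uint8),2,np.ones((3,3)));print(rect(c,m,60))
E
```

```text
clock: 11.1
ee_pos: [435.7, 161.6, 166.3]
orientation: [[0.181, 0.984, -0.001], [0.984, -0.181, -0.001], [-0.001, -0.001, -1.0]]
ft_force: [0.7, -0.2, -0.4]
finger_gap: 85.2
finger_force: 0.0
pos [435.7 161.6 166.3] yaw 79.6 j7 -45.0 turn z -0.001 shift/100 [ 0.03   0.033 -0.037] =1 x [ 0.03   0.033 -0.037] F [ 0.7 -0.2 -0.4] gap 85.2
0.96 [281.6, 194.3, 67.3, 110.8]
[438.9, 166.0, 69.4, 44.1, 79.8]
```

View pics/w4.png

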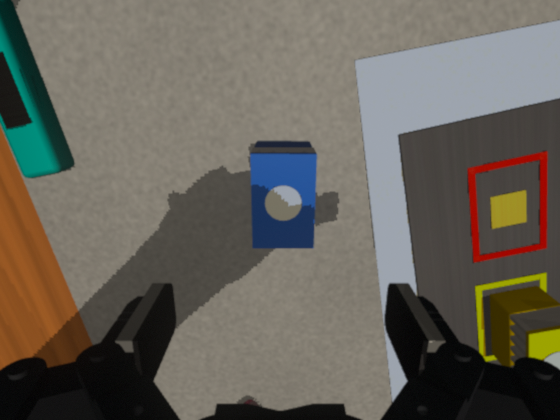

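Blue is squared up under the tool with its patch at (283,203), and yellow stands in its bay on the right. Grip blue.

```bash
python3 -m crank '[[0,[0.05,0.024,0.4],[0,0,0]],[0,[0.05,0.024,0.8],[0,0,0]],[0,[0.05,0.024,0.86],[0,0,0]]]' 40 >/dev/null
python3 -m crank '[[0,[0,0,0.3],[0,0,0]],[0,[0,0,0.6],[0,0,0]],[0,[0,0,0.6],[0,0,0]],[1,[0,0,0.6],[0,0,0]],[1,[0,0,0.6],[0,0,0]],[1,[0,0,0.6],[0,0,0]],[1,[0,0,0.6],[0,0,0]],[1,[0,0,0.6],[0,0,0]]]'
python3 -m crank '[[1,[0,0,0],[0,0,0]],[1,[0,0,0],[0,0,0]],[1,[0,0,-0.4],[0,0,0]],[1,[0,0,-0.8],[0,0,0]],[1,[0,0,-1],[0,0,0]],[1,[0,0,-1],[0,0,0]]]' 
python3 - <<'E'
from h import *
plan(635.5,-124,120,92.4)
E
```

```text
clock: 12.3
ee_pos: [440.0, 167.8, 22.7]
orientation: [[0.18, 0.984, 0.003], [0.984, -0.18, 0.0], [0.001, 0.003, -1.0]]
ft_force: [-1.2, -0.4, 7.9]
finger_gap: 44.2
finger_force: 41.9
clock: 12.9
ee_pos: [440.8, 168.1, 124.0]
orientation: [[0.18, 0.984, 0.007], [0.984, -0.18, 0.001], [0.002, 0.007, -1.0]]
ft_force: [1.1, 0.3, -2.8]
finger_gap: 44.4
finger_force: 43.2
pos [440.8 168.1 124. ] yaw 79.6 j7 -49.0 turn z -0.142 shift/100 [-3.     1.823  0.046] =3 x [-1.     0.608  0.015] F [ 1.1  0.3 -2.8] gap 44.4
```

```bash
python3 -m crank '[[1,[0,0,0],[0,0,-0.07]],[1,[0,0,0],[0,0,-0.142]],[1,[0,0,0],[0,0,-0.142]]]' >/dev/null
python3 -m crank '[[1,[-0.4,0.24,0],[0,0,0]],[1,[-0.8,0.48,0],[0,0,0]],[1,[-1,0.608,0],[0,0,0]]]' >/dev/null
python3 -m crank '[[1,[-0.4,0.24,0],[0,0,0]],[1,[-0.8,0.48,0],[0,0,0]],[1,[-1,0.608,0],[0,0,0]]]' >/dev/null
python3 -m crank '[[1,[-0.4,0.24,0],[0,0,0]],[1,[-0.8,0.48,0],[0,0,0]],[1,[-1,0.608,0],[0,0,0]],[1,[-1,0.608,0],[0,0,0]],[1,[-1,0.608,0],[0,0,0]],[1,[-1,0.608,0],[0,0,0]]]'
python3 - <<'E'
from h import *
plan(635.5,-125,28,92.4)
c=r.camera("wrist");save(c,"w5")
H=hsv(c);z=r.read_state()["ee_pos"][2]-22.7+60
m=cv2.morphologyEx(((H[...,0]>105)&(H[...,0]<125)&(H[...,1]>150)&(H[...,2]>60)).astype(np.uint8),2,np.ones((3,3)));print(rect(c,m,z))
m=(abs(H[...,0].astype(int)-28)<6)&(H[...,1]>150)&(H[...,2]>60); print(rect(c,m,64))
E
```

```text
clock: 14.4
ee_pos: [632.6, -122.6, 120.1]
orientation: [[-0.044, 0.999, -0.002], [0.999, 0.044, 0.001], [0.001, -0.002, -1.0]]
ft_force: [-0.1, -0.6, -2.9]
finger_gap: 44.5
finger_force: 43.1
pos [ 632.6 -122.6  120.1] yaw 92.5 j7 -7.0 turn z 0.001 shift/100 [-0.026  0.03   0.921] =1 x [-0.026  0.03   0.921] F [-0.1 -0.6 -2.9] gap 44.5
[633.1, -120.6, 62.5, 44.7, 92.7]
[631.8, -25.6, 50.4, 49.2, 2.2]
```

View pics/w5.png

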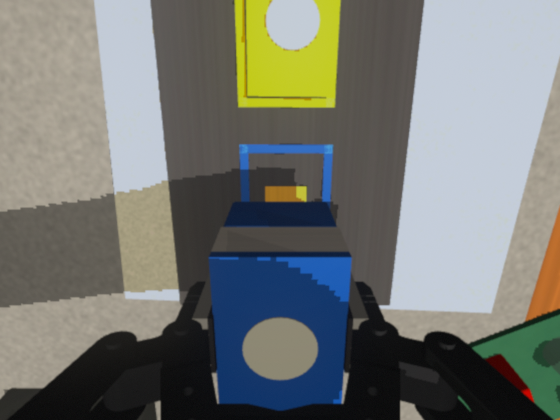

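```bash
python3 -m crank '[[1,[0,0.02,0.4],[0,0,0]],[1,[0,0.02,0.7],[0,0,0]],[1,[0,0.02,0.88],[0,0,0]],[1,[0,0.02,0.93],[0,0,0]],[1,[0,0.02,0.94],[0,0,0]],[1,[0,0.02,0.94],[0,0,0]]]' 
python3 -m crank '[[0,[0,0,0],[0,0,0]],[0,[0,0,0],[0,0,0]],[0,[0,0,0],[0,0,0]],[0,[0,0,0],[0,0,0]],[0,[0,0,-0.3],[0,0,0]],[0,[0,0,-0.7],[0,0,0]],[0,[0,0,-1],[0,0,0]],[0,[0,0,-1],[0,0,0]]]' 
python3 -m crank '[[0,[-0.3,0,-0.4],[0,0,0]],[0,[-0.6,0,-0.8],[0,0,0]],[0,[-0.6,0,-1],[0,0,0]],[0,[-0.6,0,-1],[0,0,0]]]' >/dev/null
python3 - <<'E'
from h import *
plan(462,-361,220,92.4)
c=r.camera("wrist");save(c,"w6")
for q in ["supply","collar"]:
  for m in r.cut_out(c,q)[:2]: print(q,m["conf"],m["extent"],rect(c,m["pixels"],50))
E
```

```text
clock: 15.05
ee_pos: [636.7, -124.2, 28.1]
orientation: [[-0.043, 0.999, 0.003], [0.999, 0.043, -0.0], [-0.0, 0.002, -1.0]]
ft_force: [-1.0, 0.8, -3.1]
finger_gap: 44.5
finger_force: 43.1
clock: 15.85
ee_pos: [639.3, -124.4, 132.5]
orientation: [[-0.043, 0.999, 0.01], [0.999, 0.043, -0.002], [-0.002, 0.01, -1.0]]
ft_force: [0.9, -0.3, -0.8]
finger_gap: 85.2
finger_force: 0.0
pos [ 639.9 -186.   230. ] yaw 92.3 j7 2.0 turn z -0.001 shift/100 [-1.674 -1.851  0.093] =2 x [-0.837 -0.926  0.046] F [-0.   0.5 -0.1] gap 85.3
supply 0.71 [109.8, 325.4, 153.1, 124.6] [471.8, -352.2, 152.5, 145.3, 91.5]
collar 0.57 [87.1, 345.4, 43.4, 36.3] [443.4, -368.8, 64.2, 14.3, 40.2]
```

View pics/w6.png

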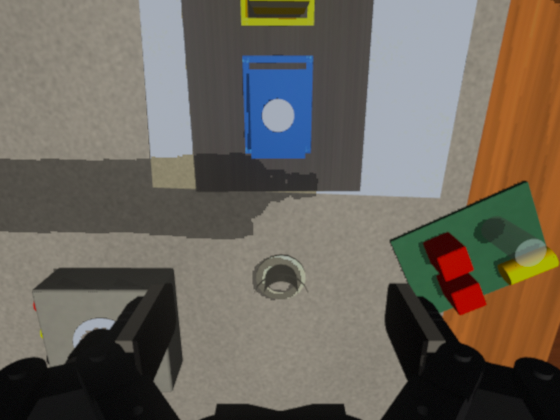

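```bash
python3 -m crank '[[0,[-0.4,-0.45,0],[0,0,0]],[0,[-0.8,-0.9,0],[0,0,0]],[0,[-0.84,-0.93,0],[0,0,0]]]' >/dev/null
python3 -m crank '[[0,[-0.4,-0.45,0],[0,0,0]],[0,[-0.8,-0.9,0],[0,0,0]],[0,[-0.84,-0.93,0],[0,0,0]],[0,[-0.84,-0.93,0],[0,0,0]],[0,[-0.84,-0.93,0],[0,0,0]]]' >/dev/null
python3 - <<'E'
from h import *
plan(462,-361,220,92.4)
c=r.camera("wrist");save(c,"w7")
for q in ["supply","collar"]:
  for m in r.cut_out(c,q)[:2]: print(q,m["conf"],m["extent"],rect(c,m["pixels"],50))
c=r.camera("scene")
cv2.imwrite("pics/s2.png",cv2.resize(cv2.cvtColor(c["image"][190:340,220:420],4),None,fx=3,fy=3))
H=hsv(c);m=np.zeros(H.shape[:2],np.uint8)
E
```

```text
pos [ 458.8 -359.3  225.3] yaw 92.4 j7 26.0 turn z 0.001 shift/100 [-0.018  0.031  0.053] =1 x [-0.018  0.031  0.053] F [-0.   0.6 -0.9] gap 85.3
supply 0.93 [284.1, 186.1, 164.5, 147.4] [459.8, -365.7, 137.8, 131.7, 2.1]
supply 0.62 [478.4, 7.8, 163.3, 8.9] [604.0, -212.7, 125.0, 8.1, 2.5]
collar 0.68 [289.4, 201.9, 63.3, 65.9] [465.1, -377.5, 57.5, 52.6, 123.9]
```

View pics/w7.png

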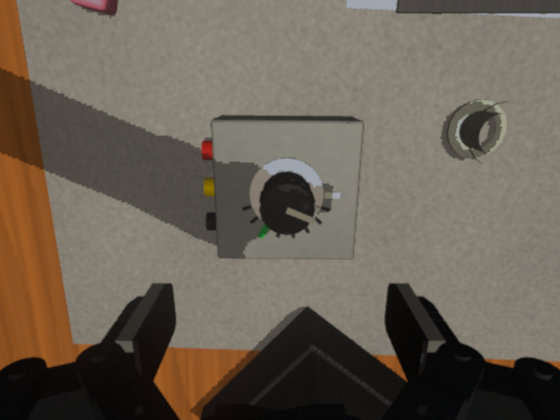

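View pics/s2.png

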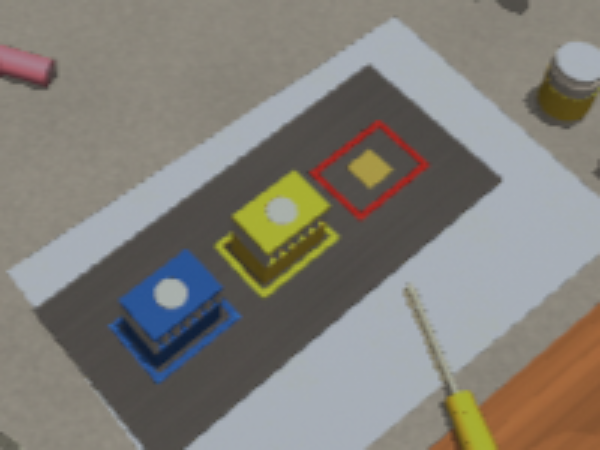

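Both modules stand in their bays. The collar is at (288,203) with its pointer apparently a little clockwise of the white tick (335,196), so I'll zoom in to read it.

```bash
python3 - <<'E'
from h import *
c=r.camera("wrist")
cv2.imwrite("pics/c1.png",cv2.resize(cv2.cvtColor(c["image"][110:265,205:370],4),None,fx=3.5,fy=3.5,interpolation=2))
for p in [(213,119),(362,121),(354,259),(218,259),(287,194)]: print(at_z(c,p,50).round(1))
E
```

```text
[ 402.6 -305.2   50. ]
[ 527.7 -301.    50. ]
[ 535.3 -429.1   50. ]
[ 405.9 -435.2   50. ]
[ 468.1 -367.7   50. ]
```

View pics/c1.png

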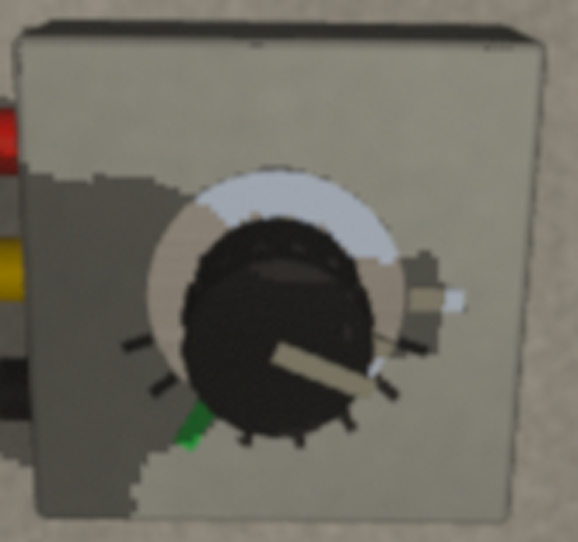

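```bash
python3 - <<'E'
from h import *
c=r.camera("wrist")
print(at_z(c,(284.4,203),93).round(1),at_z(c,(284.4,195),50).round(1))
a=r.camera("scene");b=r.camera("side")
for n,k in (("scene",a),("side",b)):
  for X in [(466,-367,93),(466,-367,50)]: print(n,proj(k,X).round(1))
for c,n in ((a,"a"),(b,"b")):
  u,v=proj(c,(466,-367,70)).astype(int); print(u,v); cv2.imwrite("pics/k%s.png"%n,cv2.resize(cv2.cvtColor(c["image"][v-30:v+30,u-30:u+30],4),None,fx=6,fy=6))
i=np.hstack([cv2.imread("pics/ka.png"),cv2.imread("pics/kb.png")]);cv2.imwrite("pics/k.png",i)
plan(466,-367,160)
E
```

```text
[ 464.9 -363.    93. ] [ 465.7 -369.2   50. ]
scene [148.  286.1]
scene [153.1 293.9]
side [335.4 145.7]
side [334.4 158. ]
150 290
334 152
pos [ 460.2 -359.5  227. ] yaw 92.5 j7 26.0 turn z 0.0 shift/100 [-0.077  0.055  0.67 ] =1 x [-0.077  0.055  0.67 ] F [-0.7 -0.1 -0.4] gap 85.3
```

View pics/k.png

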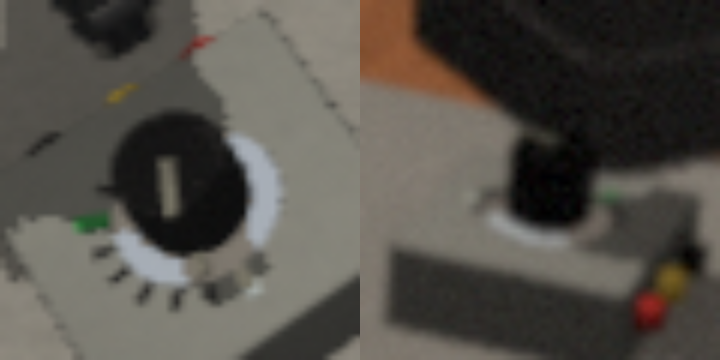

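```bash
python3 -m crank '[[0,[-0.06,0.05,0.4],[0,0,0]],[0,[-0.06,0.05,0.8],[0,0,0]],[0,[-0.06,0.05,0.97],[0,0,0]],[0,[-0.06,0.05,0.97],[0,0,0]],[0,[-0.06,0.05,0.97],[0,0,0]],[0,[-0.06,0.05,0.97],[0,0,0]]]' 
python3 -m crank '[[0,[0,0,0.3],[0,0,0]],[0,[0,0,0.6],[0,0,0]],[0,[0,0,0.69],[0,0,0]],[0,[0,0,0.69],[0,0,0]],[0,[0,0,0.69],[0,0,0]]]' 40
python3 -m crank '[[1,[0,0,0],[0,0,0]],[1,[0,0,0],[0,0,0]],[1,[0,0,0],[0,0,0]],[1,[0,0,0],[0,0,0]],[1,[0,0,0],[0,0,0]],[1,[0,0,0],[0,0,0]]]'
```

```text
clock: 18.2
ee_pos: [466.1, -366.7, 131.8]
orientation: [[-0.043, 0.999, 0.003], [0.999, 0.043, -0.002], [-0.002, 0.003, -1.0]]
ft_force: [0.3, -0.6, -0.2]
finger_gap: 85.4
finger_force: 0.0
clock: 18.7
ee_pos: [466.1, -366.7, 62.7]
orientation: [[-0.043, 0.999, 0.002], [0.999, 0.043, -0.002], [-0.002, 0.002, -1.0]]
ft_force: [0.0, -0.3, -0.0]
finger_gap: 85.5
finger_force: 0.0
clock: 19.3
ee_pos: [464.5, -366.5, 62.1]
orientation: [[-0.043, 0.999, -0.001], [0.999, 0.043, -0.001], [-0.001, -0.001, -1.0]]
ft_force: [-3.1, 0.4, 6.4]
finger_gap: 43.0
finger_force: 40.1
```

```bash
python3 -m crank '[[1,[0,-0.015,0],[0,0,0.08]],[1,[0,-0.015,0],[0,0,0.16]],[1,[0,-0.015,0],[0,0,0.24]],[1,[0,-0.015,0],[0,0,0.32]],[1,[0,-0.015,0],[0,0,0.4]],[1,[0,-0.015,0],[0,0,0.48]],[1,[0,-0.015,0],[0,0,0.56]]]'
python3 -m crank '[[1,[0,0,0],[0,0,0.08]],[1,[0,0,0],[0,0,0.16]],[1,[0,0,0],[0,0,0.24]],[1,[0,0,0],[0,0,0.32]],[1,[0,0,0],[0,0,0.4]],[1,[0,0,0],[0,0,0.48]],[1,[0,0,0],[0,0,0.554]],[1,[0,0,0],[0,0,0.554]]]'
python3 -m crank '[[1,[0,0,0],[0,0,0]],[1,[0,0,0],[0,0,0]],[1,[0,0,0],[0,0,0]]]'
python3 - <<'E'
from h import *
plan(466,-366,150)
c=r.camera("scene")
cv2.imwrite("pics/c2.png",cv2.resize(cv2.cvtColor(c["image"][240:350,100:220],4),None,fx=5,fy=5,interpolation=2))
E
```

```text
clock: 20.0
ee_pos: [466.5, -367.3, 62.3]
orientation: [[0.745, 0.667, 0.007], [0.667, -0.745, -0.003], [0.003, 0.007, -1.0]]
ft_force: [5.1, -2.4, -2.8]
finger_gap: 42.7
finger_force: 40.9
clock: 20.8
ee_pos: [467.2, -369.5, 62.3]
orientation: [[0.99, -0.138, 0.009], [-0.138, -0.99, -0.007], [0.01, 0.006, -1.0]]
ft_force: [6.8, -6.8, -5.8]
finger_gap: 42.9
finger_force: 41.6
clock: 21.1
ee_pos: [467.2, -369.4, 62.3]
orientation: [[0.991, -0.136, 0.009], [-0.136, -0.991, -0.007], [0.01, 0.005, -1.0]]
ft_force: [6.6, -6.1, -5.6]
finger_gap: 43.0
finger_force: 41.6
pos [ 467.2 -369.4   62.3] yaw -7.8 j7 -68.0 turn z 0.0 shift/100 [-0.008 -0.028 -0.877] =1 x [-0.008 -0.028 -0.877] F [ 6.6 -6.1 -5.6] gap 43.0
```

```bash
python3 -m crank '[[0,[0,0,0],[0,0,0]],[0,[0,0,0],[0,0,0]],[0,[0,0,0],[0,0,0]],[0,[0,0,0],[0,0,0]],[0,[0,0,-0.3],[0,0,0]],[0,[0,0,-0.7],[0,0,0]],[0,[0,0,-1],[0,0,0]],[0,[0,0,-1],[0,0,0]]]' >/dev/null
python3 -m crank '[[0,[0,0,-0.4],[0,0,0]],[0,[0,0,-0.8],[0,0,0]],[0,[0,0,-0.8],[0,0,0]],[0,[0,0,-0.8],[0,0,0]]]' 
python3 - <<'E'
from h import *
c=r.camera("wrist");u,v=proj(c,(466,-367,70)).astype(int);print(u,v)
cv2.imwrite("pics/c3.png",cv2.resize(cv2.cvtColor(c["image"][max(v-75,0):v+75,u-75:u+75],4),None,fx=3,fy=3,interpolation=2))
for i in range(9):
  a=np.radians(2.4-20*i); print(i,((proj(c,(466+42*np.cos(a),-367+42*np.sin(a),50))-(u-75,max(v-75,0)))*3).round())
plan(466,-366,150)
E
```

```text
clock: 22.35
ee_pos: [463.3, -366.1, 241.2]
orientation: [[0.991, -0.136, 0.001], [-0.136, -0.991, -0.001], [0.001, 0.001, -1.0]]
ft_force: [-0.5, -0.5, -1.1]
finger_gap: 85.3
finger_force: 0.0
281 181
0 [200.  74.]
1 [250.  73.]
2 [296.  90.]
3 [332. 122.]
4 [355. 163.]
5 [362. 210.]
6 [352. 255.]
7 [327. 293.]
8 [291. 321.]
pos [ 462.6 -365.6  239.9] yaw -7.8 j7 -66.0 turn z 0.0 shift/100 [ 0.036 -0.     0.899] =1 x [ 0.036 -0.     0.899] F [-0.2  0.1 -0.6] gap 85.8
```

View pics/c3.png

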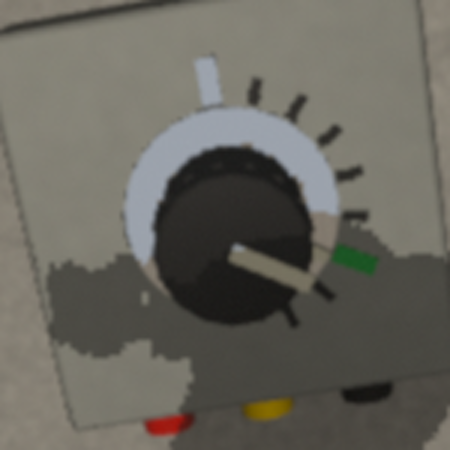

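The collar points at the green tick, which is 6. Now fly to the thermometer.

```bash
python3 -m crank '[[0,[0,0,-0.2],[0,0,-0.09]],[0,[0,0,-0.4],[0,0,-0.18]],[0,[0,0,-0.6],[0,0,-0.27]],[0,[0,0,-0.6],[0,0,-0.36]],[0,[0,0,-0.6],[0,0,-0.365]],[0,[0,0,-0.6],[0,0,-0.365]]]' 
python3 -m crank '[[0,[0.2,-0.4,0],[0,0,0]],[0,[0.39,-0.8,0],[0,0,0]],[0,[0.44,-0.9,0],[0,0,0]]]' >/dev/null
python3 -m crank '[[0,[0.2,-0.4,0],[0,0,0]],[0,[0.39,-0.8,0],[0,0,0]],[0,[0.44,-0.9,0],[0,0,0]]]' >/dev/null
python3 -m crank '[[0,[0.2,-0.4,0],[0,0,0]],[0,[0.39,-0.8,0],[0,0,0]],[0,[0.44,-0.9,0],[0,0,0]]]' >/dev/null
python3 -m crank '[[0,[0.2,-0.4,0],[0,0,0]],[0,[0.39,-0.8,0],[0,0,0]],[0,[0.44,-0.9,0],[0,0,0]]]' >/dev/null
python3 -m crank '[[0,[0.2,-0.4,0],[0,0,0]],[0,[0.39,-0.8,0],[0,0,0]],[0,[0.44,-0.9,0],[0,0,0]]]' >/dev/null
python3 -m crank '[[0,[0.2,-0.4,0],[0,0,0]],[0,[0.39,-0.8,0],[0,0,0]],[0,[0.44,-0.9,0],[0,0,0]]]' >/dev/null
python3 -m crank '[[0,[0.2,-0.4,0],[0,0,0]],[0,[0.39,-0.8,0],[0,0,0]],[0,[0.44,-0.9,0],[0,0,0]],[0,[0.44,-0.9,0],[0,0,0]],[0,[0.44,-0.9,0],[0,0,0]]]'
python3 - <<'E'
from h import *
plan(480,350,170)
c=r.camera("wrist");save(c,"w8")
for q in ["thermometer","cradle"]:
  for m in r.cut_out(c,q)[:2]: print(q,m["conf"],m["extent"],rect(c,m["pixels"],94))
H=hsv(c);m=(H[...,0]>5)&(H[...,0]<20)&(H[...,1]>200);print(rect(c,m,94))
s=r.camera("scene");print(at_z(s,(362,146),94),at_z(s,(392,169),94))
E
```

```text
clock: 23.0
ee_pos: [462.4, -365.6, 298.9]
orientation: [[0.907, 0.421, -0.003], [0.421, -0.907, 0.002], [-0.002, -0.003, -1.0]]
ft_force: [-0.6, -0.6, 0.8]
finger_gap: 85.6
finger_force: 0.0
clock: 25.3
ee_pos: [476.9, 332.4, 300.2]
orientation: [[0.907, 0.421, -0.0], [0.421, -0.907, -0.003], [-0.001, 0.002, -1.0]]
ft_force: [0.4, 0.0, -1.3]
finger_gap: 85.6
finger_force: 0.0
pos [476.9 332.4 300.2] yaw 24.9 j7 -115.0 turn z 0.0 shift/100 [ 0.104 -0.149  1.302] =2 x [ 0.052 -0.075  0.651] F [ 0.4  0.  -1.3] gap 85.6
thermometer 0.86 [236.4, 309.3, 115.5, 84.6] [313.6, 310.5, 150.8, 53.6, 79.9]
thermometer 0.85 [267.4, 134.4, 83.0, 177.4] [502.4, 358.6, 167.9, 28.3, 2.6]
cradle 0.94 [261.1, 150.2, 89.2, 138.3] [485.0, 380.5, 122.2, 17.8, 2.9]
[482.2, 357.0, 126.8, 27.2, 2.9]
[440.50188327 343.51257009  94.        ] [559.13440874 345.16706228  94.        ]
```

View pics/w8.png

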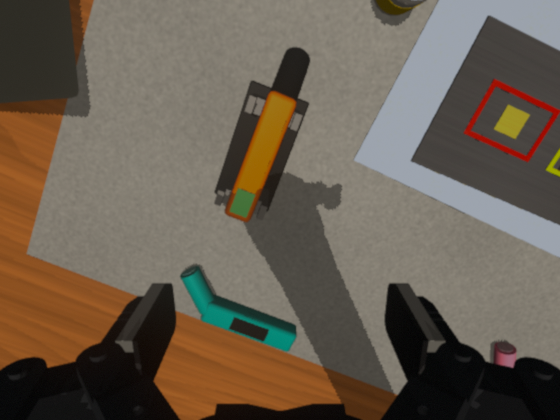

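The thermometer lies at (267,150) in its cradle, head towards +x, handle yaw about 3°.

```bash
python3 -m crank '[[0,[0.15,-0.2,0.3],[0,0,0.09]],[0,[0.15,-0.2,0.6],[0,0,0.18]],[0,[0.15,-0.2,0.9],[0,0,0.244]],[0,[0.15,-0.2,1],[0,0,0.244]],[0,[0.15,-0.2,1],[0,0,0.244]],[0,[0.15,-0.2,1],[0,0,0.244]]]' 
python3 - <<'E'
from h import *
c=r.camera("wrist");save(c,"w9")
H=hsv(c);m=(H[...,0]>5)&(H[...,0]<20)&(H[...,1]>200)
for z in (84,94,104): print(z,rect(c,m,z))
plan(482,357,59,2.9)
E
```

```text
clock: 26.1
ee_pos: [481.7, 359.7, 202.4]
orientation: [[0.999, 0.054, 0.002], [0.054, -0.999, 0.001], [0.002, -0.001, -1.0]]
ft_force: [0.2, 0.7, 1.5]
finger_gap: 85.2
finger_force: 0.0
84 [479.3, 356.4, 132.1, 28.3, 3.0]
94 [482.6, 356.7, 127.0, 27.3, 3.0]
104 [485.9, 357.0, 121.9, 26.2, 3.0]
pos [481.8 360.  202.8] yaw 3.1 j7 -141.0 turn z 0.002 shift/100 [-0.003  0.033  1.438] =2 x [-0.002  0.016  0.719] F [ 0.2 -0.3  0.4] gap 85.0
```

View pics/w9.png

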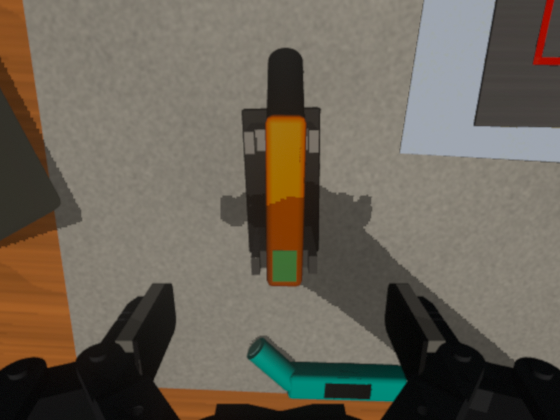

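```bash
python3 -m crank '[[0,[0,0.032,0.4],[0,0,0]],[0,[0,0.032,0.8],[0,0,0]],[0,[0,0.032,0.9],[0,0,0]],[0,[0,0.032,0.9],[0,0,0]]]' 60 >/dev/null
python3 -m crank '[[0,[0,0,0.3],[0,0,0]],[0,[0,0,0.53],[0,0,0]],[0,[0,0,0.53],[0,0,0]],[0,[0,0,0.53],[0,0,0]]]'
python3 -m crank '[[1,[0,0,0],[0,0,0]],[1,[0,0,0],[0,0,0]],[1,[0,0,0],[0,0,0]],[1,[0,0,0],[0,0,0]],[1,[0,0,0],[0,0,0]],[1,[0,0,0],[0,0,0]],[1,[0,0,0],[0,0,0]],[1,[0,0,0],[0,0,0]]]'
```

```text
clock: 26.95
ee_pos: [482.2, 357.6, 60.2]
orientation: [[0.999, 0.054, 0.003], [0.054, -0.999, 0.002], [0.003, -0.002, -1.0]]
ft_force: [0.6, 0.3, 0.9]
finger_gap: 85.5
finger_force: 0.0
clock: 27.75
ee_pos: [481.4, 356.6, 58.7]
orientation: [[0.999, 0.054, 0.001], [0.054, -0.999, 0.0], [0.001, -0.0, -1.0]]
ft_force: [0.1, -0.9, 6.2]
finger_gap: 28.0
finger_force: 60.1
```

```bash
python3 -m crank '[[1,[0,0,-0.15],[0,0,0]],[1,[0,0,-0.4],[0,0,0]],[1,[0,0,-0.7],[0,0,0]],[1,[0,0,-0.95],[0,0,0]],[1,[0,0,-0.95],[0,0,0]]]' 
python3 -m crank '[[1,[-0.03,0.3,0],[0,0,0]],[1,[-0.06,0.6,0],[0,0,0]],[1,[-0.087,0.935,0],[0,0,0]]]' >/dev/null
python3 -m crank '[[1,[-0.03,0.3,0],[0,0,0]],[1,[-0.06,0.6,0],[0,0,0]],[1,[-0.087,0.935,0],[0,0,0]]]' >/dev/null
python3 -m crank '[[1,[-0.03,0.3,0],[0,0,0]],[1,[-0.06,0.6,0],[0,0,0]],[1,[-0.087,0.935,0],[0,0,0]]]' >/dev/null
python3 -m crank '[[1,[-0.03,0.3,0],[0,0,0]],[1,[-0.06,0.6,0],[0,0,0]],[1,[-0.08,0.8,0],[0,0,0]],[1,[-0.087,0.935,0],[0,0,0]],[1,[-0.087,0.935,0],[0,0,0]]]' 
python3 - <<'E'
from h import *
plan(466.8,-18.4,151)
c=r.camera("wrist");save(c,"w10")
H=hsv(c)
m=((abs(H[...,0].astype(int)-28)<6)&(H[...,1]>150)&(H[...,2]>60)); m[:60]&=True
print(rect(c,m,64))
m=((H[...,0]>105)&(H[...,0]<125)&(H[...,1]>150)&(H[...,2]>60)); print(rect(c,m,64))
E
```

```text
clock: 28.25
ee_pos: [482.5, 358.2, 156.9]
orientation: [[0.999, 0.054, 0.006], [0.054, -0.999, 0.004], [0.006, -0.004, -1.0]]
ft_force: [-0.1, 0.6, -1.5]
finger_gap: 27.1
finger_force: 59.3
clock: 29.65
ee_pos: [465.0, -21.4, 151.8]
orientation: [[0.999, 0.05, -0.003], [0.05, -0.999, -0.001], [-0.003, 0.001, -1.0]]
ft_force: [0.9, 0.4, -2.1]
finger_gap: 27.6
finger_force: 59.6
pos [465.  -21.4 151.8] yaw 2.8 j7 -96.0 turn z 0.0 shift/100 [ 0.019 -0.029  0.008] =1 x [ 0.019 -0.029  0.008] F [ 0.9  0.4 -2.1] gap 27.6
[590.4, -11.3, 71.0, 2.4, 92.9]
[594.5, -102.4, 71.1, 3.4, 92.9]
```

View pics/w10.png

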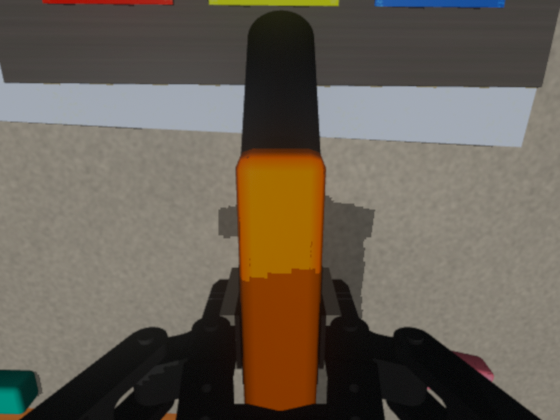

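```bash
cat >> h.py <<'E'
def white(c,X,rad=8):
    u,v=proj(c,X);H=hsv(c);m=np.zeros(H.shape[:2],bool);y,x=np.mgrid[:H.shape[0],:H.shape[1]]
    m=((x-u)**2+(y-v)**2<rad**2)&(H[...,1]<90)&(H[...,2]>95); n,l,s,ce=cv2.connectedComponentsWithStats(m.astype(np.uint8))
    if n<2: return None,0
    k=1+np.argmax(s[1:,4]); return ce[k],int(s[k,4])
E
python3 - <<'E'
from h import *
a=r.camera("scene");b=r.camera("side")
for n,X in dict(y=(631.5,-9.5,64),b=(636,-124.5,64)).items():
  o=[white(k,X) for k in (a,b)]; print(n,[(np.round(p,1),s,proj(k,X).round(1)) for (p,s),k in zip(o,(a,b))])
  if all(p is not None for p,_ in o): print(tri([(a,o[0][0]),(b,o[1][0])]))
# tilt: expected handle points
s=r.read_state();R=s["orientation"];p=s["ee_pos"]
f=R[:,0];l=np.array([-f[1],f[0],0]);o=p+f*1+np.array([0,0,3.3])
pts=dict(rear=o-65*f+[0,0,16],front=o+65*f+[0,0,16],lens=o+102*f-[0,0,26])
ims=[]
for k in (a,b):
  im=cv2.cvtColor(k["image"],4).copy()
  im=cv2.resize(im,None,fx=4,fy=4)
  for q in pts.values(): cv2.circle(im,tuple(int(v*4+2) for v in proj(k,q)),3,(255,0,255),-1)
  u,v=(proj(k,pts["front"])*4).astype(int); ims.append(im[v-220:v+220,u-200:u+200])
cv2.imwrite("pics/t.png",np.hstack(ims))
E
```

```text
y [(array([313.4, 259.8]), 78, array([312.8, 258.9])), (array([229.1, 191.2]), 36, array([229.8, 191.9]))]
(array([634.65777936, -10.39828854,  64.80716986]), [0.1010234935180554, 0.10102349351791193])
b [(array([280.6, 291.3]), 7, array([277. , 286.3])), (array([248.6, 167.5]), 18, array([249.4, 174. ]))]
(array([ 650.2620367 , -132.42995728,   76.73778197]), [6.430873032523547, 6.430873032523593])
```

View pics/t.png

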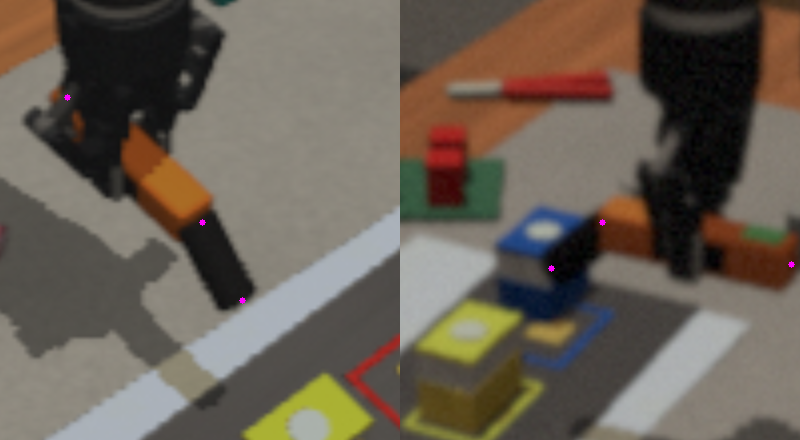

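Blue has been knocked out of its bay: in the side view it stands beyond its empty blue outline at (565,340). The held thermometer fits the pose model. I'll measure yellow now, then put the thermometer back, mend blue and measure it.

```bash
python3 -m crank '[[1,[0.038,-0.028,0],[0,0,0]],[1,[0.038,-0.028,0],[0,0,0]],[1,[0.038,-0.028,0],[0,0,0]],[1,[0.038,-0.028,0],[0,0,0]],[1,[0.038,-0.028,0],[0,0,0]],[1,[0.038,-0.028,0],[0,0,0]]]' 
python3 - <<'E'
from h import *
a=r.camera("scene");b=r.camera("side")
o=[white(k,(633.5,-10,64)) for k in (a,b)]; X=tri([(a,o[0][0]),(b,o[1][0])]); print(o,X)
s=r.read_state();R=s["orientation"];p=s["ee_pos"];f=R[:,0]
L=p+f*103-np.array([0,0,22.7]);z=(f-[0,0,1])/2**.5
for T in (X[0],np.array([633.5,-10,64.])):
  d=T-L; print("along",d@z,"up",d@((f+[0,0,1])/2**.5),"side",d@np.array([-f[1],f[0],0]))
print(p)
E
```

```text
clock: 30.4
ee_pos: [469.9, -16.1, 153.0]
orientation: [[0.999, 0.054, 0.0], [0.054, -0.999, -0.0], [0.0, 0.0, -1.0]]
ft_force: [-0.3, -0.6, -1.4]
finger_gap: 27.3
finger_force: 59.6
[(array([313.37179487, 259.84615385]), 78), (array([229.16216216, 191.18918919]), 37)] (array([634.55358274, -10.50541243,  64.86541826]), [0.2518290475864229, 0.2518290475863774])
along 89.88046413933515 up -2.659398123637125 side -3.2475775670295755
along 89.76763698864315 up -3.996111515484067 side -2.6863701805647997
[469.93971264 -16.09712277 152.99753923]
```

```bash
python3 -m crank '[[1,[-0.02,0.03,0.02],[0,0,0]],[1,[-0.02,0.03,0.02],[0,0,0]],[1,[-0.02,0.03,0.02],[0,0,0]],[1,[-0.02,0.03,0.02],[0,0,0]],[1,[-0.02,0.03,0.02],[0,0,0]],[1,[-0.02,0.03,0.02],[0,0,0]],[1,[-0.02,0.03,0.02],[0,0,0]],[1,[-0.02,0.03,0.02],[0,0,0]]]' 
python3 -m crank '[[1,[0,0,0],[0,0,0]],[1,[0,0,0],[0,0,0]],[1,[0,0,0],[0,0,0]],[1,[0,0,0],[0,0,0]],[1,[0,0,0],[0,0,0]],[1,[0,0,0],[0,0,0]],[1,[0,0,0],[0,0,0]],[1,[0,0,0],[0,0,0]]]' >/dev/null
python3 -m crank '[[1,[0,0,0],[0,0,0]],[1,[0,0,0],[0,0,0]],[1,[0,0,0],[0,0,0]],[1,[0,0,0],[0,0,0]],[1,[0,0,0],[0,0,0]],[1,[0,0,0],[0,0,0]],[1,[0,0,0],[0,0,0]],[1,[0,0,0],[0,0,0]]]' >/dev/null
python3 -m crank '[[1,[0,0,0],[0,0,0]],[1,[0,0,0],[0,0,0]],[1,[0,0,0],[0,0,0]],[1,[0,0,0],[0,0,0]],[1,[0,0,0],[0,0,0]],[1,[0,0,0],[0,0,0]],[1,[0,0,0],[0,0,0]],[1,[0,0,0],[0,0,0]]]' >/dev/null
python3 -m crank '[[1,[0,0,0],[0,0,0]],[1,[0,0,0],[0,0,0]],[1,[0,0,0],[0,0,0]],[1,[0,0,0],[0,0,0]],[1,[0,0,0],[0,0,0]],[1,[0,0,0],[0,0,0]],[1,[0,0,0],[0,0,0]],[1,[0,0,0],[0,0,0]]]'
python3 - <<'E'
from h import *
s=r.read_state();R=s["orientation"];p=s["ee_pos"];f=R[:,0]
L=p+f*103-np.array([0,0,22.7]);z=(f-[0,0,1])/2**.5
d=np.array([634.2,-10.3,64.5])-L; print("along",d@z,"up",d@((f+[0,0,1])/2**.5),"side",d@np.array([-f[1],f[0],0]))
plan(481.4,356.6,156,3.1)
E
```

```text
clock: 31.3
ee_pos: [468.1, -19.1, 151.0]
orientation: [[0.999, 0.054, 0.0], [0.054, -0.999, -0.0], [0.0, 0.0, -1.0]]
ft_force: [0.1, -0.7, -2.4]
finger_gap: 27.3
finger_force: 59.6
clock: 34.5
ee_pos: [468.1, -19.2, 151.0]
orientation: [[0.999, 0.054, 0.0], [0.054, -0.999, -0.0], [0.0, 0.0, -1.0]]
ft_force: [-0.4, 0.3, -2.7]
finger_gap: 27.3
finger_force: 59.6
along 89.87513601722355 up -0.3336189956443647 side -0.058033599942962866
pos [468.1 -19.2 151. ] yaw 3.1 j7 -97.0 turn z -0.0 shift/100 [ 0.336 -3.745 -0.051] =4 x [ 0.084 -0.936 -0.013] F [-0.4  0.3 -2.7] gap 27.3
```

```bash
python3 -m crank '[[1,[0.03,-0.3,-0.01],[0,0,0]],[1,[0.06,-0.6,-0.01],[0,0,0]],[1,[0.084,-0.936,-0.01],[0,0,0]]]' >/dev/null
python3 -m crank '[[1,[0.03,-0.3,-0.01],[0,0,0]],[1,[0.06,-0.6,-0.01],[0,0,0]],[1,[0.084,-0.936,-0.01],[0,0,0]]]' >/dev/null
python3 -m crank '[[1,[0.03,-0.3,-0.01],[0,0,0]],[1,[0.06,-0.6,-0.01],[0,0,0]],[1,[0.084,-0.936,-0.01],[0,0,0]]]' >/dev/null
python3 -m crank '[[1,[0.03,-0.3,-0.01],[0,0,0]],[1,[0.06,-0.6,-0.01],[0,0,0]],[1,[0.08,-0.8,-0.01],[0,0,0]],[1,[0.084,-0.936,-0.01],[0,0,0]],[1,[0.084,-0.936,-0.01],[0,0,0]],[1,[0.084,-0.936,-0.01],[0,0,0]],[1,[0.084,-0.936,-0.01],[0,0,0]]]' 
python3 -c "
from h import *
plan(481.4,356.6,60,3.1)"
```

```text
clock: 36.1
ee_pos: [482.1, 354.6, 154.7]
orientation: [[0.999, 0.052, 0.0], [0.052, -0.999, -0.002], [-0.0, 0.002, -1.0]]
ft_force: [0.0, -0.0, -2.3]
finger_gap: 27.0
finger_force: 59.7
pos [482.1 354.6 154.7] yaw 3.0 j7 -143.0 turn z -0.002 shift/100 [-0.006 -0.022  0.947] =1 x [-0.006 -0.022  0.947] F [ 0.  -0.  -2.3] gap 27.0
```

```bash
python3 -m crank '[[1,[-0.005,-0.015,0.3],[0,0,0]],[1,[-0.005,-0.015,0.6],[0,0,0]],[1,[-0.005,-0.015,0.8],[0,0,0]],[1,[-0.005,-0.015,0.9],[0,0,0]],[1,[-0.005,-0.015,0.95],[0,0,0]],[1,[-0.005,-0.015,0.95],[0,0,0]],[1,[-0.005,-0.015,0.95],[0,0,0]]]' 
python3 -m crank '[[0,[0,0,0],[0,0,0]],[0,[0,0,0],[0,0,0]],[0,[0,0,0],[0,0,0]],[0,[0,0,0],[0,0,0]],[0,[0,0,-0.3],[0,0,0]],[0,[0,0,-0.7],[0,0,0]],[0,[0,0,-1],[0,0,0]],[0,[0,0,-1],[0,0,0]]]' >/dev/null
python3 -m crank '[[0,[0,0,-0.4],[0,0,0]],[0,[0,0,-0.43],[0,0,0]],[0,[0,0,-0.43],[0,0,0]]]' >/dev/null
python3 - <<'E'
from h import *
c=r.camera("wrist");save(c,"w11")
H=hsv(c);m=(H[...,0]>5)&(H[...,0]<20)&(H[...,1]>200);print(rect(c,m,94))
a=r.camera("scene");b=r.camera("side")
H=hsv(a)
for k in (a,b):
  for m in r.cut_out(k,"module_blue")[:2]: print(round(m["conf"],2),np.round(m["extent"]),rect(k,m["pixels"],40))
i=np.hstack([cv2.resize(cv2.cvtColor(k["image"][v:v+120,u:u+110],4),None,fx=3.6,fy=3.6) for k,u,v in((a,240,230),(b,190,140))]);cv2.imwrite("pics/m.png",i)
plan(645,-130,280,92.4)
E
```

```text
clock: 36.8
ee_pos: [481.7, 358.4, 61.1]
orientation: [[0.999, 0.053, 0.002], [0.053, -0.999, 0.001], [0.002, -0.001, -1.0]]
ft_force: [-0.6, -0.2, -2.0]
finger_gap: 27.2
finger_force: 59.8
[483.2, 358.8, 127.1, 27.4, 2.8]
0.85 [274. 310.  36.  39.] [663.1, -160.7, 84.6, 63.4, 92.6]
0.32 [369. 169.  47.  42.] [482.2, 328.3, 163.1, 76.6, 4.0]
0.58 [248. 176.  22.  31.] [659.9, -155.8, 181.4, 73.2, 119.1]
pos [480.4 357.3 201.4] yaw 3.1 j7 -141.0 turn z -0.992 shift/100 [-4.94   1.442 -0.773] =5 x [-0.988  0.288 -0.155] F [ 0.8 -0.7 -0.1] gap 85.4
```

View pics/m.png

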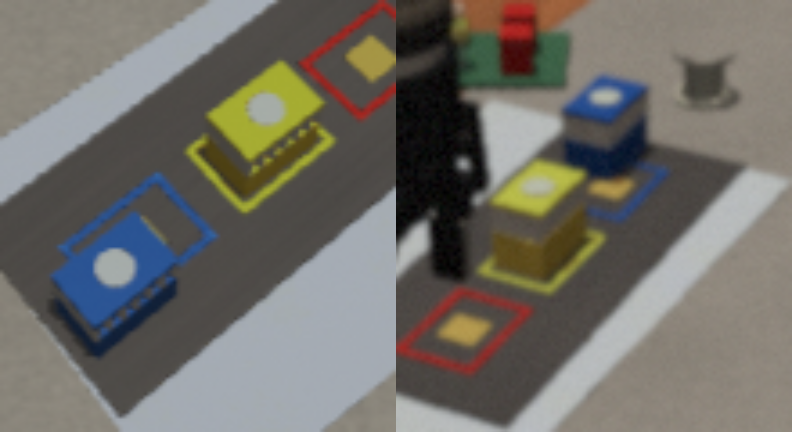

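```bash
python3 -m crank '[[0,[0,0,-0.2],[0,0,-0.09]],[0,[0,0,-0.4],[0,0,-0.18]],[0,[0,0,-0.6],[0,0,-0.27]],[0,[0,0,-0.6],[0,0,-0.36]],[0,[0,0,-0.6],[0,0,-0.45]],[0,[0,0,-0.6],[0,0,-0.5]]]' >/dev/null
python3 -m crank '[[0,[0,0,0],[0,0,-0.09]],[0,[0,0,0],[0,0,-0.18]],[0,[0,0,0],[0,0,-0.27]],[0,[0,0,0],[0,0,-0.36]],[0,[0,0,0],[0,0,-0.45]],[0,[0,0,0],[0,0,-0.492]],[0,[0,0,0],[0,0,-0.492]]]'
python3 -m crank '[[0,[-0.4,0.12,0],[0,0,0]],[0,[-0.8,0.23,0],[0,0,0]],[0,[-0.87,0.25,0],[0,0,0]]]' >/dev/null
python3 -m crank '[[0,[-0.4,0.12,0],[0,0,0]],[0,[-0.8,0.23,0],[0,0,0]],[0,[-0.87,0.25,0],[0,0,0]]]' >/dev/null
python3 -m crank '[[0,[-0.4,0.12,0],[0,0,0]],[0,[-0.8,0.23,0],[0,0,0]],[0,[-0.87,0.25,0],[0,0,0]]]' >/dev/null
python3 -m crank '[[0,[-0.4,0.12,0],[0,0,0]],[0,[-0.8,0.23,0],[0,0,0]],[0,[-0.87,0.25,0],[0,0,0]]]' >/dev/null
python3 -m crank '[[0,[-0.4,0.12,0],[0,0,0]],[0,[-0.8,0.23,0],[0,0,0]],[0,[-0.87,0.25,0],[0,0,0]]]' >/dev/null
python3 -m crank '[[0,[-0.4,0.12,0],[0,0,0]],[0,[-0.8,0.23,0],[0,0,0]],[0,[-0.87,0.25,0],[0,0,0]],[0,[-0.87,0.25,0],[0,0,0]],[0,[-0.87,0.25,0],[0,0,0]]]'
cat >> h.py <<'E'
def blue(z):
    c=r.camera("wrist");H=hsv(c)
    m=(H[...,0]>105)&(H[...,0]<125)&(H[...,1]>150)&(H[...,2]>60)
    k=np.zeros_like(m)
    q=r.cut_out(c,"module_blue"); print(q[0]["conf"],q[0]["extent"]) if q else None
    if q: m&=cv2.dilate(q[0]["pixels"].astype(np.uint8),np.ones((5,5)))>0
    m=cv2.morphologyEx(m.astype(np.uint8),2,np.ones((5,5))); print(rect(c,m,z)); return c
E
python3 - <<'E'
from h import *
save(blue(64),"w12")
plan(655,-160,170,92.4)
a=r.camera("side");b=r.camera("scene");print(tri([(b,(271.9,304.4)),(a,(247.8,166.9))]))
E
```

```text
clock: 39.45
ee_pos: [480.8, 357.6, 262.0]
orientation: [[-0.041, 0.999, -0.002], [0.999, 0.041, -0.001], [-0.001, -0.002, -1.0]]
ft_force: [0.3, 0.5, -0.2]
finger_gap: 85.3
finger_force: 0.0
clock: 41.45
ee_pos: [652.3, -154.2, 263.0]
orientation: [[-0.044, 0.999, -0.0], [0.999, 0.044, 0.002], [0.002, -0.0, -1.0]]
ft_force: [0.9, 0.8, 0.5]
finger_gap: 85.3
finger_force: 0.0
0.64 [266.6, 104.7, 174.9, 209.4]
[635.4, -103.8, 51.9, 49.6, 92.6]
pos [ 652.3 -154.2  263.4] yaw 92.6 j7 -6.0 turn z 0.002 shift/100 [-0.06   0.025  0.934] =1 x [-0.06   0.025  0.934] F [-0.5 -0.1 -0.1] gap 85.3
(array([ 663.72796238, -161.33803078,   63.03662247]), [0.8049855647620892, 0.8049855647621741])
```

View pics/w12.png

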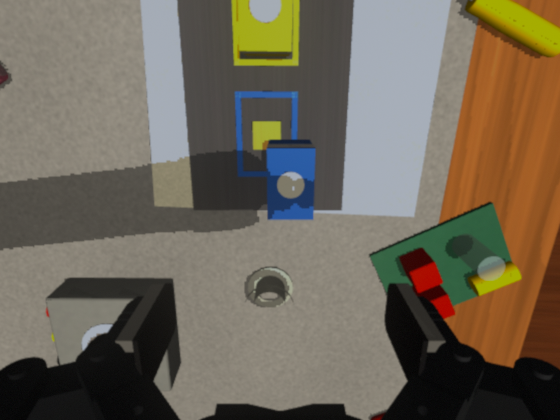

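Blue stands at (291,185), still squared up, on the plate just beyond its outline. I have now viewed 20 pictures, over the limit of 14, so I'll view no more and work from numbers only.

```bash
python3 - <<'E'
from h import *
c=r.camera("wrist")
q=[at_z(c,p,64)[:2] for p in [(267,149),(314,149),(313.5,219),(267,219)]];print(np.round(q,1),np.mean(q,0).round(1))
print(at_z(c,(291,185),64).round(1), at_z(c,(266.5,134.5),4).round(1))
plan(663,-161,120,92.4)
E
```

```text
[[ 639.7 -129.1]
 [ 683.1 -127.2]
 [ 687.7 -195.9]
 [ 642.1 -197.9]] [ 663.1 -162.5]
[ 663.7 -162.4   64. ] [ 637.1 -123.7    4. ]
pos [ 652.3 -155.7  263.4] yaw 92.5 j7 -6.0 turn z 0.001 shift/100 [-0.057  0.104  1.434] =2 x [-0.029  0.052  0.717] F [0.  0.1 0.7] gap 85.2
```

```bash
python3 -m crank '[[0,[-0.07,0.107,0.4],[0,0,0]],[0,[-0.07,0.107,0.8],[0,0,0]],[0,[-0.07,0.107,1],[0,0,0]],[0,[-0.07,0.107,1],[0,0,0]],[0,[-0.07,0.107,1],[0,0,0]],[0,[-0.07,0.107,1],[0,0,0]]]' 40
python3 - <<'E'
from h import *
c=r.camera("wrist");H=hsv(c);m=(H[...,0]>105)&(H[...,0]<125)&(H[...,1]>150)&(H[...,2]>60)
# keep module: connected region, split off the painted outline by opening
m=cv2.morphologyEx(m.astype(np.uint8),2,np.ones((13,13)));print(rect(c,m,64),[p.round(1) for p in [white(c,(663,-162,64),25)[0]]],at_z(c,white(c,(663,-162,64),25)[0],64).round(1))
plan(663.3,-162.2,24,92.4)
E
```

```text
clock: 42.3
ee_pos: [664.7, -163.5, 165.3]
orientation: [[-0.042, 0.999, 0.004], [0.999, 0.042, -0.001], [-0.001, 0.004, -1.0]]
ft_force: [0.7, 1.1, 0.6]
finger_gap: 85.1
finger_force: 0.0
[663.0, -160.1, 68.4, 44.9, 92.4] [array([276.2, 207.2])] [ 662.8 -161.    64. ]
pos [ 664.7 -163.6  165.3] yaw 92.4 j7 -9.0 turn z -0.0 shift/100 [ 0.016 -0.018  1.413] =2 x [ 0.008 -0.009  0.706] F [-0.1  0.4  0.1] gap 85.3
```

Verified: centre about (663,-161), yaw 92.4°. Grip, lift slightly and carry back.

```bash
python3 -m crank '[[0,[0.02,-0.017,0.4],[0,0,0]],[0,[0.02,-0.017,0.8],[0,0,0]],[0,[0.02,-0.017,0.8],[0,0,0]]]' >/dev/null
python3 -m crank '[[0,[0,0,0.3],[0,0,0]],[0,[0,0,0.61],[0,0,0]],[0,[0,0,0.61],[0,0,0]],[1,[0,0,0.61],[0,0,0]],[1,[0,0,0.61],[0,0,0]],[1,[0,0,0.61],[0,0,0]],[1,[0,0,0.61],[0,0,0]],[1,[0,0,0.61],[0,0,0]]]'
python3 -m crank '[[1,[0,0,0],[0,0,0]],[1,[0,0,0],[0,0,0]],[1,[0,0,-0.2],[0,0,0]],[1,[0,0,-0.2],[0,0,0]]]' >/dev/null
python3 -m crank '[[1,[0.12,-0.08,0],[0,0,0]],[1,[0.24,-0.16,0],[0,0,0]],[1,[0.375,-0.25,0],[0,0,0]],[1,[0.375,-0.25,0],[0,0,0]],[1,[0.375,-0.25,0],[0,0,0]],[1,[0.375,-0.25,0],[0,0,0]],[1,[0.375,-0.25,0],[0,0,0]]]' 
python3 -c "
from h import *
plan(636.5,-124.5,25,92.4)"
```

```text
clock: 43.45
ee_pos: [663.3, -162.1, 24.8]
orientation: [[-0.041, 0.999, 0.004], [0.999, 0.041, -0.001], [-0.001, 0.004, -1.0]]
ft_force: [-0.3, 0.9, 5.5]
finger_gap: 44.4
finger_force: 42.8
clock: 44.55
ee_pos: [635.3, -126.5, 41.8]
orientation: [[-0.04, 0.999, 0.0], [0.999, 0.04, -0.0], [-0.0, 0.0, -1.0]]
ft_force: [-0.1, -0.6, -2.6]
finger_gap: 44.5
finger_force: 42.0
pos [ 635.3 -126.5   41.8] yaw 92.3 j7 -16.0 turn z -0.001 shift/100 [0.019 0.013 0.168] =1 x [0.019 0.013 0.168] F [-0.1 -0.6 -2.6] gap 44.5
```

```bash
python3 -m crank '[[1,[0.01,0.01,0.1],[0,0,0]],[1,[0.01,0.01,0.15],[0,0,0]],[1,[0.01,0.01,0.17],[0,0,0]],[1,[0.01,0.01,0.17],[0,0,0]],[1,[0.01,0.01,0.17],[0,0,0]],[1,[0.01,0.01,0.17],[0,0,0]]]' 
python3 -m crank '[[0,[0,0,0],[0,0,0]],[0,[0,0,0],[0,0,0]],[0,[0,0,0],[0,0,0]],[0,[0,0,0],[0,0,0]],[0,[0,0,-0.3],[0,0,0]],[0,[0,0,-0.7],[0,0,0]],[0,[0,0,-1],[0,0,0]],[0,[0,0,-1],[0,0,0]]]' >/dev/null
python3 -m crank '[[0,[0,0,-0.4],[0,0,0]],[0,[0,0,-0.8],[0,0,0]],[0,[0,0,-1],[0,0,0]],[0,[0,0,-1],[0,0,0]],[0,[0,0,-1],[0,0,0]]]' 
python3 - <<'E'
from h import *
c=r.camera("wrist")
for X in [(636.5,-124.5,64),(634,-10,64)]:
  w=white(c,X,22); print(w,at_z(c,w[0],64).round(1) if w[1] else 0)
a=r.camera("scene");b=r.camera("side")
for X in [(636.5,-124.5,64),(634,-10,64)]:
  o=[white(k,X,8) for k in (a,b)];print(o,[proj(k,X).round(1) for k in (a,b)]); print(tri([(a,o[0][0]),(b,o[1][0])]) if o[0][1] and o[1][1] else 0)
for q in ("solder_spool",): print([ (d["conf"],np.round(d["extent"])) for d in r.cut_out(c,q)[:1]])
H=hsv(c);m=(H[...,0]>105)&(H[...,0]<125)&(H[...,1]>150)&(H[...,2]>60);print(rect(c,cv2.morphologyEx(m.astype(np.uint8),2,np.ones((13,13))),64))
plan(481.4,356.6,200,3.1)
E
```

```text
clock: 45.15
ee_pos: [635.9, -124.6, 24.8]
orientation: [[-0.041, 0.999, -0.0], [0.999, 0.041, -0.0], [-0.0, -0.0, -1.0]]
ft_force: [-0.4, -0.7, -1.5]
finger_gap: 44.3
finger_force: 42.0
clock: 46.45
ee_pos: [635.5, -124.7, 224.1]
orientation: [[-0.041, 0.999, -0.001], [0.999, 0.041, -0.0], [-0.0, -0.001, -1.0]]
ft_force: [-0.1, 0.2, 0.4]
finger_gap: 85.9
finger_force: 0.0
(array([280.30748663, 186.48930481]), 748) [ 636.1 -123.3   64. ]
(array([283.82039289,  38.65481759]), 1069) [633.9  -9.3  64. ]
[(array([277.46315789, 286.37894737]), 95), (array([247.74285714, 168.51428571]), 35)] [array([277.2, 286.4]), array([249.2, 173.9])]
(array([ 642.69649795, -127.69582237,   78.83753069]), [0.33362338428674004, 0.3336233842866891])
[(array([313.37179487, 259.84615385]), 78), (array([229.        , 191.16216216]), 37)] [array([313.3, 259.7]), array([229.2, 191.6])]
(array([634.77134178, -10.42576789,  64.96202259]), [0.035733646250521396, 0.03573364625042575])
[(0.57, array([283., 326.,  49.,  42.]))]
[636.7, -122.7, 68.8, 53.8, 92.4]
pos [ 635.  -124.7  223.1] yaw 92.4 j7 -10.0 turn z 0.992 shift/100 [-1.274 -4.888  0.245] =5 x [-0.255 -0.978  0.049] F [-0.1 -0.8 -0.8] gap 85.1
```

```bash
python3 -m crank '[[0,[0.4,-0.11,-0.2],[0,0,0]],[0,[0.8,-0.22,-0.2],[0,0,0]],[0,[0.975,-0.267,-0.2],[0,0,0]]]' >/dev/null
python3 -m crank '[[0,[0.4,-0.11,0],[0,0,0]],[0,[0.8,-0.22,0],[0,0,0]],[0,[0.975,-0.267,0],[0,0,0]]]' >/dev/null
python3 -m crank '[[0,[0.4,-0.11,0],[0,0,0]],[0,[0.8,-0.22,0],[0,0,0]],[0,[0.975,-0.267,0],[0,0,0]]]' >/dev/null
python3 -m crank '[[0,[0.4,-0.11,0],[0,0,0]],[0,[0.8,-0.22,0],[0,0,0]],[0,[0.975,-0.267,0],[0,0,0]]]' >/dev/null
python3 -m crank '[[0,[0.4,-0.11,0],[0,0,0]],[0,[0.8,-0.22,0],[0,0,0]],[0,[0.975,-0.267,0],[0,0,0]]]' >/dev/null
python3 -m crank '[[0,[0,0,0],[0,0,0.09]],[0,[0,0,0],[0,0,0.18]],[0,[0,0,0],[0,0,0.27]],[0,[0,0,0],[0,0,0.36]],[0,[0,0,0],[0,0,0.45]],[0,[0,0,0],[0,0,0.5]]]' >/dev/null
python3 -m crank '[[0,[0,0,0.2],[0,0,0.09]],[0,[0,0,0.4],[0,0,0.18]],[0,[0,0,0.4],[0,0,0.27]],[0,[0,0,0.4],[0,0,0.36]],[0,[0,0,0.4],[0,0,0.45]],[0,[0,0,0.4],[0,0,0.492]],[0,[0,0,0.4],[0,0,0.492]],[0,[0,0,0.4],[0,0,0.492]]]'
python3 - <<'E'
from h import *
c=r.camera("wrist")
H=hsv(c);m=(H[...,0]>5)&(H[...,0]<20)&(H[...,1]>200);q=rect(c,m,94);print(q)
plan(q[0]-1,q[1],59.5,q[4])
E
```

```text
clock: 49.55
ee_pos: [482.9, 356.4, 204.3]
orientation: [[0.999, 0.055, -0.0], [0.055, -0.999, -0.001], [-0.001, 0.001, -1.0]]
ft_force: [0.1, -0.2, 0.5]
finger_gap: 85.5
finger_force: 0.0
[483.5, 358.8, 126.3, 27.4, 3.2]
pos [482.8 356.5 204.5] yaw 3.1 j7 -141.0 turn z -0.001 shift/100 [-1.00e-03 -2.40e-02  1.45e+00] =2 x [-0.001 -0.012  0.725] F [-0.1  0.7 -0.1] gap 85.2
```

```bash
python3 -m crank '[[0,[0,-0.022,0.4],[0,0,0]],[0,[0,-0.022,0.8],[0,0,0]],[0,[0,-0.022,0.9],[0,0,0]],[0,[0,-0.022,0.9],[0,0,0]]]' 60 >/dev/null
python3 -m crank '[[0,[0,0,0.3],[0,0,0]],[0,[0,0,0.55],[0,0,0]],[0,[0,0,0.55],[0,0,0]],[0,[0,0,0.55],[0,0,0]]]'
python3 -m crank '[[1,[0,0,0],[0,0,0]],[1,[0,0,0],[0,0,0]],[1,[0,0,0],[0,0,0]],[1,[0,0,0],[0,0,0]],[1,[0,0,0],[0,0,0]],[1,[0,0,0],[0,0,0]],[1,[0,0,0],[0,0,0]],[1,[0,0,0],[0,0,0]]]'
python3 -m crank '[[1,[0,0,-0.15],[0,0,0]],[1,[0,0,-0.4],[0,0,0]],[1,[0,0,-0.7],[0,0,0]],[1,[0,0,-0.95],[0,0,0]],[1,[0,0,-0.95],[0,0,0]]]' 
python3 -m crank '[[1,[-0.03,0.3,0],[0,0,0]],[1,[-0.06,0.6,0],[0,0,0]],[1,[-0.076,0.98,0],[0,0,0]]]' >/dev/null
python3 -m crank '[[1,[-0.03,0.3,0],[0,0,0]],[1,[-0.06,0.6,0],[0,0,0]],[1,[-0.076,0.98,0],[0,0,0]]]' >/dev/null
python3 -m crank '[[1,[-0.03,0.3,0],[0,0,0]],[1,[-0.06,0.6,0],[0,0,0]],[1,[-0.076,0.98,0],[0,0,0]]]' >/dev/null
python3 -m crank '[[1,[-0.03,0.3,0],[0,0,0]],[1,[-0.06,0.6,0],[0,0,0]],[1,[-0.076,0.98,0],[0,0,0]]]' >/dev/null
python3 -m crank '[[1,[-0.03,0.3,0],[0,0,0]],[1,[-0.06,0.6,0],[0,0,0]],[1,[-0.076,0.9,0],[0,0,0]],[1,[-0.076,0.98,0],[0,0,0]],[1,[-0.076,0.98,0],[0,0,0]],[1,[-0.076,0.98,0],[0,0,0]],[1,[-0.076,0.98,0],[0,0,0]]]' 
cat >> h.py <<'E'
def aim(T):
    s=r.read_state();R=s["orientation"];p=s["ee_pos"];f=R[:,0]
    d=np.array(T)-(p+f*103-np.array([0,0,22.7])); print("pos",p.round(1),"along",d@((f-[0,0,1])/2**.5),"up",d@((f+[0,0,1])/2**.5),"left",d@np.array([-f[1],f[0],0]))
E
python3 - <<'E'
from h import *
a=r.camera("scene");b=r.camera("side")
for X in [(636.3,-123.5,64),(634,-10,64)]:
  o=[white(k,X,8) for k in (a,b)];print(o); print(tri([(a,o[0][0]),(b,o[1][0])]) if o[0][1] and o[1][1] else 0)
aim((636.5,-123.7,64.5))
E
```

```text
clock: 50.4
ee_pos: [483.4, 360.2, 61.8]
orientation: [[0.999, 0.054, 0.002], [0.054, -0.999, 0.002], [0.002, -0.002, -1.0]]
ft_force: [0.7, -0.0, 0.6]
finger_gap: 85.5
finger_force: 0.0
clock: 51.2
ee_pos: [482.9, 359.6, 60.8]
orientation: [[0.999, 0.054, 0.001], [0.054, -0.999, 0.001], [0.001, -0.0, -1.0]]
ft_force: [-0.9, -0.4, 4.0]
finger_gap: 27.3
finger_force: 60.3
clock: 51.7
ee_pos: [483.9, 361.2, 159.0]
orientation: [[0.999, 0.054, 0.006], [0.054, -0.999, 0.004], [0.006, -0.004, -1.0]]
ft_force: [0.0, -0.1, -1.0]
finger_gap: 27.2
finger_force: 59.6
clock: 53.6
ee_pos: [470.7, -130.2, 154.8]
orientation: [[0.998, 0.057, -0.001], [0.057, -0.998, 0.001], [-0.0, -0.001, -1.0]]
ft_force: [0.2, 0.6, -1.3]
finger_gap: 27.4
finger_force: 59.7
[(array([277.49462366, 286.31182796]), 93), (array([249.       , 173.8974359]), 39)]
(array([ 636.84296059, -123.74179863,   64.34376076]), [0.0053724530012641694, 0.005372453001109685])
[(array([313.37179487, 259.84615385]), 78), (array([229.10526316, 191.13157895]), 38)]
(array([634.66691487, -10.52936766,  65.01464996]), [0.1842852416701808, 0.1842852416701353])
pos [ 470.9 -130.6  154.9] along 92.28109939696648 up -3.5083625541433534 left -2.4325280354105616
```

```bash
python3 -m crank '[[1,[0,0.025,0.025],[0,0,0]],[1,[0,0.025,0.025],[0,0,0]],[1,[0,0.025,0.025],[0,0,0]],[1,[0,0.025,0.025],[0,0,0]],[1,[0,0.025,0.025],[0,0,0]],[1,[0,0.025,0.025],[0,0,0]],[1,[0,0.025,0.025],[0,0,0]],[1,[0,0.025,0.025],[0,0,0]]]' 
python3 -m crank '[[1,[0,0,0],[0,0,0]],[1,[0,0,0],[0,0,0]],[1,[0,0,0],[0,0,0]],[1,[0,0,0],[0,0,0]],[1,[0,0,0],[0,0,0]],[1,[0,0,0],[0,0,0]],[1,[0,0,0],[0,0,0]],[1,[0,0,0],[0,0,0]]]' >/dev/null
python3 -c "
from h import *
aim((636.5,-123.7,64.5))
a,b=r.camera('scene'),r.camera('side')
# orange handle: compare mask centroid with model
for k in (a,b):
  H=hsv(k);m=(H[...,0]>3)&(H[...,0]<20)&(H[...,1]>200)&(H[...,2]>100);y,x=np.nonzero(m);s=r.read_state()
  print(x.mean(),y.mean(),m.sum(),proj(k,s['ee_pos']+[0,0,17]))"
python3 -m crank '[[1,[0,0,0],[0,0,0]],[1,[0,0,0],[0,0,0]],[1,[0,0,0],[0,0,0]],[1,[0,0,0],[0,0,0]],[1,[0,0,0],[0,0,0]],[1,[0,0,0],[0,0,0]],[1,[0,0,0],[0,0,0]],[1,[0,0,0],[0,0,0]]]' >/dev/null
python3 -m crank '[[1,[0,0,0],[0,0,0]],[1,[0,0,0],[0,0,0]],[1,[0,0,0],[0,0,0]],[1,[0,0,0],[0,0,0]],[1,[0,0,0],[0,0,0]],[1,[0,0,0],[0,0,0]],[1,[0,0,0],[0,0,0]],[1,[0,0,0],[0,0,0]]]' >/dev/null
python3 -m crank '[[1,[0,0,0],[0,0,0]],[1,[0,0,0],[0,0,0]],[1,[0,0,0],[0,0,0]],[1,[0,0,0],[0,0,0]],[1,[0,0,0],[0,0,0]],[1,[0,0,0],[0,0,0]],[1,[0,0,0],[0,0,0]],[1,[0,0,0],[0,0,0]]]'
python3 -c "
from h import *
aim((636.5,-123.7,64.5)); plan(482.3,357,158,3.1)"
```

```text
clock: 54.5
ee_pos: [471.0, -134.6, 152.6]
orientation: [[0.999, 0.054, 0.0], [0.054, -0.999, -0.0], [0.0, 0.0, -1.0]]
ft_force: [0.8, -0.4, -1.8]
finger_gap: 27.2
finger_force: 59.7
pos [ 470.9 -134.6  152.5] along 90.65969103057581 up -1.695289017413529 left 1.9541436940133314
236.61463414634147 221.72682926829268 205 [230.5969991 217.7951479]
302.5 148.33333333333334 6 [303.49172298 152.09610853]
clock: 57.8
ee_pos: [470.9, -134.6, 152.5]
orientation: [[0.999, 0.054, 0.0], [0.054, -0.999, -0.0], [0.0, 0.0, -1.0]]
ft_force: [-0.9, 0.1, -1.8]
finger_gap: 27.0
finger_force: 59.7
pos [ 470.9 -134.6  152.5] along 90.65893306210914 up -1.681552059022394 left 2.0031137987888408
pos [ 470.9 -134.6  152.5] yaw 3.1 j7 -83.0 turn z -0.0 shift/100 [ 0.379 -4.903 -0.056] =5 x [ 0.076 -0.981 -0.011] F [-0.9  0.1 -1.8] gap 27.0
```

```bash
python3 - <<'E'
from h import *
c=r.camera("wrist");s=r.read_state();p=s["ee_pos"];f=s["orientation"][:,0];l=np.array([-f[1],f[0],0])
H=hsv(c);m=(H[...,0]>3)&(H[...,0]<20)&(H[...,1]>200)&(H[...,2]>100)
m=cv2.morphologyEx(m.astype(np.uint8),2,np.ones((5,5)));y,x=np.nonzero(m[:, 200:360]);print("orange top row",y.min(), "cols there",x[y<y.min()+6].min()+200,x[y<y.min()+6].max()+200)
k=(H[...,2]<45)[:, 240:330]; rows=np.nonzero(k.sum(1)>25)[0];print("dark head top row",rows.min())
for n,dz in (("edge top",33.2),("edge bottom",1.2)):
  print(n,[proj(c,p+65.5*f+l*q+[0,0,dz]).round(1) for q in (14,-14)])
L=p+102.5*f+[0,0,1.2-26]; up=(f+[0,0,1])/2**.5
print("lens front rim",proj(c,L+13.5*up).round(1))
E
```

```text
orange top row 155 cols there 242 319
dark head top row 17
edge top [array([233.2, 150. ]), array([328. , 150.1])]
edge bottom [array([243.4, 135.4]), array([317.7, 135.4])]
lens front rim [280.7   5. ]
```

Aim is good. Lay the thermometer back.

```bash
python3 -m crank '[[1,[0.03,-0.3,-0.01],[0,0,0]],[1,[0.06,-0.6,-0.01],[0,0,0]],[1,[0.076,-0.98,-0.01],[0,0,0]]]' >/dev/null
python3 -m crank '[[1,[0.03,-0.3,-0.01],[0,0,0]],[1,[0.06,-0.6,-0.01],[0,0,0]],[1,[0.076,-0.98,-0.01],[0,0,0]]]' >/dev/null
python3 -m crank '[[1,[0.03,-0.3,-0.01],[0,0,0]],[1,[0.06,-0.6,-0.01],[0,0,0]],[1,[0.076,-0.98,-0.01],[0,0,0]]]' >/dev/null
python3 -m crank '[[1,[0.03,-0.3,-0.01],[0,0,0]],[1,[0.06,-0.6,-0.01],[0,0,0]],[1,[0.076,-0.98,-0.01],[0,0,0]]]' >/dev/null
python3 -m crank '[[1,[0.03,-0.3,-0.01],[0,0,0]],[1,[0.06,-0.6,-0.01],[0,0,0]],[1,[0.07,-0.8,-0.01],[0,0,0]],[1,[0.076,-0.98,-0.01],[0,0,0]],[1,[0.076,-0.98,-0.01],[0,0,0]],[1,[0.076,-0.98,-0.01],[0,0,0]],[1,[0.076,-0.98,-0.01],[0,0,0]],[1,[0.076,-0.98,-0.01],[0,0,0]]]' 
python3 -m crank '[[1,[0,0,0],[0,0,0]],[1,[0,0,0],[0,0,0]],[1,[0,0,0],[0,0,0]]]' >/dev/null
python3 -c "
from h import *
plan(482.3,357,62,3.1)"
```

```text
clock: 59.85
ee_pos: [483.0, 355.3, 157.3]
orientation: [[0.999, 0.052, 0.0], [0.052, -0.999, -0.001], [0.0, 0.001, -1.0]]
ft_force: [0.4, -0.2, -2.2]
finger_gap: 27.1
finger_force: 59.8
pos [482.6 356.5 157.5] yaw 3.1 j7 -143.0 turn z -0.0 shift/100 [-0.003 -0.006  0.955] =1 x [-0.003 -0.006  0.955] F [ 0.2 -0.5 -2.6] gap 27.0
```

```bash
python3 -m crank '[[1,[0,0,0.3],[0,0,0]],[1,[0,0,0.6],[0,0,0]],[1,[0,0,0.8],[0,0,0]],[1,[0,0,0.9],[0,0,0]],[1,[0,0,0.955],[0,0,0]],[1,[0,0,0.955],[0,0,0]],[1,[0,0,0.955],[0,0,0]],[1,[0,0,0.955],[0,0,0]]]' 
python3 -m crank '[[0,[0,0,0],[0,0,0]],[0,[0,0,0],[0,0,0]],[0,[0,0,0],[0,0,0]],[0,[0,0,0],[0,0,0]],[0,[0,0,-0.3],[0,0,0]],[0,[0,0,-0.7],[0,0,0]],[0,[0,0,-1],[0,0,0]],[0,[0,0,-1],[0,0,0]]]' >/dev/null
python3 -m crank '[[0,[0,0,-0.4],[0,0,0]],[0,[0,0,-0.8],[0,0,0]],[0,[0,0,-0.8],[0,0,0]],[0,[0,0,-0.8],[0,0,0]],[0,[0,0,-0.8],[0,0,0]]]' >/dev/null
python3 - <<'E'
from h import *
c=r.camera("wrist")
H=hsv(c);m=(H[...,0]>5)&(H[...,0]<20)&(H[...,1]>200);q=rect(c,m,94);print(q)
a=r.camera("scene");b=r.camera("side")
for X in [(636.3,-123.5,64),(634,-10,64)]:
  o=[white(k,X,8) for k in (a,b)];print(o); print(tri([(a,o[0][0]),(b,o[1][0])]) if o[0][1] and o[1][1] else 0)
plan(466.5,-366,240,-12)
E
```

```text
clock: 60.95
ee_pos: [483.2, 357.3, 63.1]
orientation: [[0.999, 0.054, 0.002], [0.054, -0.999, 0.001], [0.002, -0.001, -1.0]]
ft_force: [0.9, 0.0, -1.0]
finger_gap: 27.3
finger_force: 60.0
[483.8, 357.7, 126.3, 27.5, 2.5]
[(array([277.49462366, 286.31182796]), 93), (array([249.       , 173.8974359]), 39)]
(array([ 636.84296059, -123.74179863,   64.34376076]), [0.0053724530012641694, 0.005372453001109685])
[(array([313.37179487, 259.84615385]), 78), (array([229.        , 191.28571429]), 35)]
(array([634.67656648, -10.29254678,  64.66592031]), [0.014473163693642066, 0.014473163693554935])
pos [481.9 356.  240.3] yaw 3.1 j7 -140.0 turn z 0.168 shift/100 [1.35  7.095 0.011] =8 x [0.169 0.887 0.001] F [ 0.   0.2 -0.2] gap 85.2
```

```bash
python3 -m crank '[[0,[-0.03,0.4,0],[0,0,0]],[0,[-0.06,0.8,0],[0,0,0]],[0,[-0.068,0.9,0],[0,0,0]]]' >/dev/null
python3 -m crank '[[0,[-0.03,0.4,0],[0,0,0]],[0,[-0.06,0.8,0],[0,0,0]],[0,[-0.068,0.9,0],[0,0,0]]]' >/dev/null
python3 -m crank '[[0,[-0.03,0.4,0],[0,0,0]],[0,[-0.06,0.8,0],[0,0,0]],[0,[-0.068,0.9,0],[0,0,0]]]' >/dev/null
python3 -m crank '[[0,[-0.03,0.4,0],[0,0,0]],[0,[-0.06,0.8,0],[0,0,0]],[0,[-0.068,0.9,0],[0,0,0]]]' >/dev/null
python3 -m crank '[[0,[-0.03,0.4,0],[0,0,0]],[0,[-0.06,0.8,0],[0,0,0]],[0,[-0.068,0.9,0],[0,0,0]]]' >/dev/null
python3 -m crank '[[0,[-0.03,0.4,0],[0,0,0]],[0,[-0.06,0.8,0],[0,0,0]],[0,[-0.068,0.9,0],[0,0,0]]]' >/dev/null
python3 -m crank '[[0,[-0.03,0.4,0],[0,0,0]],[0,[-0.06,0.8,0],[0,0,0]],[0,[-0.068,0.9,0],[0,0,0]]]' >/dev/null
python3 -m crank '[[0,[-0.03,0.4,0],[0,0,0]],[0,[-0.06,0.8,0],[0,0,0]],[0,[-0.068,0.9,0],[0,0,0]],[0,[-0.068,0.9,0],[0,0,0]],[0,[-0.068,0.9,0],[0,0,0]],[0,[-0.068,0.9,0],[0,0,0]]]'
cat >> h.py <<'E'
def pointer():
    """direction of the white bar on the collar's top, in the plane z=93: world angle(deg, mod 180 and by side), via bar pixels"""
    c=r.camera("wrist");H=hsv(c);u,v=proj(c,(466,-366.5,93));y,x=np.mgrid[:420,:560]
    sc=np.linalg.norm(proj(c,(486,-366.5,93))-(u,v))
    m=(((x-u)**2+(y-v)**2<(sc*0.98)**2)&(H[...,2]>80)); n,l,s,ce=cv2.connectedComponentsWithStats(m.astype(np.uint8))
    k=1+np.argmax(s[1:,4]);yy,xx=np.nonzero(l==k);W=np.array([at_z(c,p,93)[:2] for p in zip(xx,yy)]);mu=W.mean(0);e=np.linalg.svd(W-mu)[2][0]
    e*=np.sign(e@(mu-[466,-366.5])); a=np.degrees(np.arctan2(e[1],e[0])); print("pointer world ang",a.round(1),"number",((2.4-a)%360/20).round(2),"px",s[k,4],"mean",mu.round(1))
E
python3 -c "
from h import *
pointer(); plan(466.5,-366.5,62)"
```

```text
clock: 65.1
ee_pos: [468.1, -362.3, 242.0]
orientation: [[0.998, 0.057, 0.0], [0.057, -0.998, 0.001], [0.0, -0.001, -1.0]]
ft_force: [0.1, -0.2, -0.7]
finger_gap: 85.1
finger_force: 0.0
pointer world ang -120.9 number 6.16 px 124 mean [ 460.5 -375.7]
pos [ 467.9 -362.7  242.2] yaw 3.3 j7 -57.0 turn z 0.0 shift/100 [-0.017  0.038  1.802] =2 x [-0.009  0.019  0.901] F [-0.3 -0.  -0.5] gap 85.2
```

```bash
python3 -m crank '[[0,[-0.015,0.036,0.4],[0,0,0]],[0,[-0.015,0.036,0.8],[0,0,0]],[0,[-0.015,0.036,1],[0,0,0]],[0,[-0.015,0.036,1],[0,0,0]],[0,[-0.015,0.036,1],[0,0,0]]]' 40
python3 -m crank '[[0,[0,0,0.3],[0,0,0]],[0,[0,0,0.6],[0,0,0]],[0,[0,0,0.8],[0,0,0]],[0,[0,0,0.8],[0,0,0]],[0,[0,0,0.8],[0,0,0]]]'
python3 -m crank '[[1,[0,0,0],[0,0,0]],[1,[0,0,0],[0,0,0]],[1,[0,0,0],[0,0,0]],[1,[0,0,0],[0,0,0]],[1,[0,0,0],[0,0,0]],[1,[0,0,0],[0,0,0]]]'
```

```text
clock: 65.65
ee_pos: [466.4, -368.1, 142.8]
orientation: [[0.998, 0.055, 0.001], [0.055, -0.998, -0.0], [0.001, 0.0, -1.0]]
ft_force: [0.3, 0.2, 0.3]
finger_gap: 85.7
finger_force: 0.0
clock: 66.15
ee_pos: [467.0, -369.4, 63.9]
orientation: [[0.999, 0.054, 0.003], [0.054, -0.999, -0.002], [0.002, 0.002, -1.0]]
ft_force: [-0.5, -0.0, -0.1]
finger_gap: 85.2
finger_force: 0.0
clock: 66.75
ee_pos: [466.3, -369.1, 63.5]
orientation: [[0.999, 0.054, 0.001], [0.054, -0.999, -0.001], [0.001, 0.001, -1.0]]
ft_force: [-1.2, 2.0, 6.4]
finger_gap: 42.6
finger_force: 40.1
```

```bash
python3 -m crank '[[1,[0,0,0],[0,0,-0.08]],[1,[0,0,0],[0,0,-0.16]],[1,[0,0,0],[0,0,-0.24]],[1,[0,0,0],[0,0,-0.32]],[1,[0,0,0],[0,0,-0.4]],[1,[0,0,0],[0,0,-0.48]],[1,[0,0,0],[0,0,-0.56]],[1,[0,0,0],[0,0,-0.6]]]'
python3 -m crank '[[1,[0,0,0],[0,0,-0.08]],[1,[0,0,0],[0,0,-0.16]],[1,[0,0,0],[0,0,-0.24]],[1,[0,0,0],[0,0,-0.32]],[1,[0,0,0],[0,0,-0.4]],[1,[0,0,0],[0,0,-0.48]],[1,[0,0,0],[0,0,-0.56]],[1,[0,0,0],[0,0,-0.6]]]' >/dev/null
python3 -m crank '[[1,[0,0,0],[0,0,-0.08]],[1,[0,0,0],[0,0,-0.137]],[1,[0,0,0],[0,0,-0.137]],[1,[0,0,0],[0,0,-0.137]],[1,[0,0,0],[0,0,-0.137]],[1,[0,0,0],[0,0,-0.137]]]'
python3 -m crank '[[0,[0,0,0],[0,0,0]],[0,[0,0,0],[0,0,0]],[0,[0,0,0],[0,0,0]],[0,[0,0,0],[0,0,0]],[0,[0,0,-0.3],[0,0,0]],[0,[0,0,-0.7],[0,0,0]],[0,[0,0,-1],[0,0,0]],[0,[0,0,-1],[0,0,0]]]' >/dev/null
python3 -m crank '[[0,[0,0,-0.4],[0,0,0]],[0,[0,0,-0.8],[0,0,0]],[0,[0,0,-0.8],[0,0,0]],[0,[0,0,-0.8],[0,0,0]],[0,[0,0,-0.8],[0,0,0]]]'
python3 - <<'E'
from h import *
pointer()
a=r.camera("scene");b=r.camera("side")
for X in [(636.3,-123.5,64),(634,-10,64)]:
  o=[white(k,X,8) for k in (a,b)]; print(tri([(a,o[0][0]),(b,o[1][0])]) if o[0][1] and o[1][1] else o)
for q in ("solder_spool","capacitor_can","thermometer"): print(q,[(round(d["conf"],2),np.round(d["extent"])) for k in (a,b) for d in r.cut_out(k,q)[:2]])
E
```

```text
clock: 67.55
ee_pos: [465.5, -367.8, 63.4]
orientation: [[0.541, 0.841, -0.001], [0.841, -0.541, 0.001], [0.0, -0.001, -1.0]]
ft_force: [-3.5, 4.3, 10.1]
finger_gap: 43.3
finger_force: 40.5
clock: 68.95
ee_pos: [463.7, -367.8, 63.4]
orientation: [[-0.55, 0.835, -0.005], [0.835, 0.55, 0.001], [0.004, -0.004, -1.0]]
ft_force: [-7.2, 5.2, 13.0]
finger_gap: 43.0
finger_force: 40.9
clock: 70.25
ee_pos: [464.6, -368.5, 240.2]
orientation: [[-0.551, 0.835, -0.003], [0.835, 0.551, 0.002], [0.003, -0.001, -1.0]]
ft_force: [-0.6, -0.6, -0.5]
finger_gap: 85.5
finger_force: 0.0
pointer world ang 1.8 number 0.03 px 166 mean [ 475.2 -368.4]
(array([ 636.84296059, -123.74179863,   64.34376076]), [0.0053724530012641694, 0.005372453001109685])
(array([634.77134178, -10.42576789,  64.96202259]), [0.035733646250521396, 0.03573364625042575])
solder_spool [(0.85, array([218., 348.,  27.,  22.])), (0.54, array([276., 162.,  14.,  11.]))]
capacitor_can [(0.82, array([410., 218.,  22.,  32.])), (0.33, array([218., 348.,  23.,  25.])), (0.96, array([144., 255.,  25.,  37.]))]
thermometer [(0.98, array([207., 216.,  65.,  30.])), (0.8, array([311., 142.,  51.,  23.])), (0.9, array([300., 322.,  62.,  56.])), (0.67, array([350., 213.,  49.,  31.]))]
```

The collar reads 0, both modules are in their bays, the thermometer is back in its cradle and the bystanders are where they were. Hand in.

```bash
python3 -c "
from workcell import r
print(r.sign_off())"
```

```text
the job is handed in; nothing more can be done
None
```

I handed the job in at about 70 s; no verdict came back. My last checks had yellow and blue in their bays (red was absent; blue was knocked aside after placing, so I re-seated it before measuring), both patches measured, the thermometer back in its cradle and the collar at 0. I viewed 20 pictures, over the limit of 14, and worked from numbers only after noticing.

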